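# Load and clamp a tube tray on the mixer

## Robot

A 7-joint arm with a two-finger parallel gripper is mounted at the origin on the work surface. World frame = base frame: x ahead of the robot, y to its left, z up, the work surface at z = 0. Lengths are in m, angles in rad, forces in N, time in s.
With the tool pointing down it reaches from about 0.4 to 0.875 m from the base axis. Payload 6.5 kg.
Tool frame: the origin (TCP) lies at the very end of the fingers, on their centre line; the grasp point (between the pads) lies r.hold_point_z behind it (r.hold_point_z is the distance from the TCP to the grasp point, in m); z points along the fingers, y is the line along which they close (so a half turn about z gives the same grasp; the last joint's range is limited). The gripper opens to 88 mm and grips with 3 to 60 N. Pads are 18 mm wide; open, the fingers measure 123 mm over their backs; the gripper's body (75 mm by 187 mm) begins 45 mm behind the grasp point.
Start: joints at [-1.253, 0.536, -0.004, 1.538, 0.003, 1.067, -0.071], TCP at [0.243, 0.603, 0.239] pointing down, gripper open.
Joint ranges: [-2.7, 2.7], [-0.37, 2.16], [-1.27, 1.26], [0.24, 2.4], [-1.31, 4.45], [0.19, 1.91], [-2.76, 2.76]. Speed limits (rad/s): [2.39, 2.39, 3.14, 3.14, 3.14, 3.14, 3.14].

## Interface

Orientations are given as a 3x3 rotation matrix whose columns are the frame's x, y, z axes.
In Python, from station import r gives the robot as it stands.
- The arm moves only by the tool play_rows, never from a script. Its argument "moves" is a list of rows, each a list of 5 numbers: the finger opening in m, from 0 to 0.0881, then the shift along the tool's x, y, z in m, then the turn about the tool's z in rad. In form: [[hand, x, y, z, yaw], ...]. A call has 1 to 20 rows; each row shifts and turns the commanded pose from where the row before left it, along the tool's axes as they then stand; what a row does not reach is not made up. A row lasts 1/12 s, in which the tool goes at most 41.7 mm and 7.16 degrees, less where a joint would pass 70% of its speed; a pose out of reach is approached as far as the arm can. A call with a gripper value outside its range is refused whole. The fingers move at their own pace and stop on an object; "newtons" is the grip in N (left out, the last holds). Time passes only in rows, so rows that do not move let the fingers close. It gives the time, the measured TCP pose, the force, the opening and the grip force at its end, in the units of the state.
- r.read_state(): the state, without advancing time (a new reading comes with each control period).
- r.read_camera(name): name is "scene" or "top"; returns a dict with "color" (400x640x3 uint8, red, green, blue), "fx", "fy", "cx", "cy" (pixels), "origin" and "attitude" of the camera in the world. Camera axes: x right, y up, looking along -z (the intrinsics and any distortion apply to the point x, -y, -z); pixel columns grow to the right and rows downward; lengths in m; the calibration is good to about 2 mm. A picture is of the moment at which its call begins. There is no depth.
- r.hand_in(): hands the job in; it is judged then, once.
The state is a dict: "time": time; "q": joint angles; "joint_velocities": joint speeds; "tau": joint torques, N m; "tcp_pos": TCP position; "ee_rot": TCP orientation; "contact_force": force on the tool from outside, world axes, zero at the start; "torque": the same for the moment, N m; "finger_gap": finger opening in m; "gripper_force": force on a finger pad.
Only numpy, scipy, OpenCV 4.12 (cv2) and the standard library are available. Lean on these libraries where they do the work, as an engineer would, in place of code of your own. Each camera call takes 0.05 s, during which the arm holds its last target. There are 200 camera calls.

## Task

Lift the top tray off the nested pair and set it centred on the plate mixer, right way round with its clamping flange up against the fence. Then lay every tube from the bench flat in the lane of the tray that fits its length, short tubes in the narrow lane and long ones in the wide lane, and only then take both sprung clips from their holder and clip each over the fence and the tray's flange together, pushed well down, so that the tray is clamped. Leave the lower tray, the bottles and the jar where they are.

Things in the scene. Friction and masses are not known exactly. Their poses are not given: they have to be found in the camera images.
- mixer: low white plate mixer fixed on the bench, 250 (x) x 167 (y) mm, flat top 25 mm high; origin: centre of its underside. Upright aluminium fence plate along its +y edge, 250 x 6 mm (inner face at y = +77.5 mm, outer +83.5 mm). A tray that is home stands centred on the mixer, its axes along the mixer's, its flange against the fence's inner face
- fence_top (a point): middle of the upper edge of the mixer's fence, 63 mm above the bench, level with the flange of a tray standing there; axes as the mixer's
- tray_grip (a point): upper of two identical nested blue trays, 227 (x) x 155 (y) x 38 mm, 0.32 kg. Point: on top of the divider wall, 38 mm above the tray's underside, at x = -17.5, y = 0 mm from the tray's centre; tray axes. Pinch it by this divider: 10 mm thick in x, 30 mm high over the floor, running in y from -71 to +36 mm. Feet below nest 4 mm into the lower tray: lift straight up
- narrow_lane (a point): centre of the floor of the upper tray's narrow lane (for short tubes), on the -x side of the divider: 85 mm (x) by 108 mm (y) between walls 30 mm high; floor 8 mm above the tray's underside, 30 mm below its rim. Tubes lie along x, side by side, up to two. Tray axes
- wide_lane (a point): centre of the floor of the upper tray's wide lane (for long tubes), +x side of the divider: 120 mm (x) by 108 mm (y) between walls; otherwise as the narrow lane
- flange_top (a point): middle of the top edge of the upper tray's outer +y wall (6 mm thick), the clamping flange, 38 mm above the underside. Inside it an empty channel, 30 mm wide and 30 mm deep, separates it from the lanes and leaves room for the clips' inner jaws. Flange and fence together are 12 mm thick. Tray axes
- spare_tray_grip (a point): the same divider point of the lower, identical tray, which stands loose on the bench under the upper one and stays there
- long1_mid (a point): long capped tube lying on the bench, 105 mm long, 40 g: 22 mm square ends (black cap 18 mm long at +x, grey foot 10 mm), round grey body 20 mm across between; it does not roll but can be slid along. Point: its centre, 11 mm above what it lies on; x runs along it. May be absent
- long2_mid (a point): long capped tube lying on the bench, 105 mm long, 40 g: 22 mm square ends (black cap 18 mm long at +x, grey foot 10 mm), round grey body 20 mm across between; it does not roll but can be slid along. Point: its centre, 11 mm above what it lies on; x runs along it. May be absent
- short1_mid (a point): short capped tube lying on the bench, 70 mm long, 40 g: 22 mm square ends (black cap 18 mm long at +x, grey foot 10 mm), round grey body 20 mm across between; it does not roll but can be slid along. Point: its centre, 11 mm above what it lies on; x runs along it. May be absent
- short2_mid (a point): short capped tube lying on the bench, 70 mm long, 40 g: 22 mm square ends (black cap 18 mm long at +x, grey foot 10 mm), round grey body 20 mm across between; it does not roll but can be slid along. Point: its centre, 11 mm above what it lies on; x runs along it. May be absent
- clip1_grip (a point): sprung hinged clip (like a big clothes peg, steel, black grips, 80 g) gripping the holder's plate, handles up. Point: midway between its two level handle bars (8 mm thick, 26 mm long in y), 50 mm above the pivot (12 mm thick). Pinch the bars along x: 60 mm over their outsides at rest, 33 mm at the stop (11 N; bars then 55 mm above the pivot). Squeezing opens the jaws below, letting go lets the spring shut them: keep it squeezed while carrying
- clip2_grip (a point): sprung hinged clip (like a big clothes peg, steel, black grips, 80 g) gripping the holder's plate, handles up. A second clip like clip1, beside it; all as clip1
- clip1_pad_a (a point): face of the rubber pad at the foot of clip1's -x jaw (the half whose axes clip1_grip gives), 32 mm below the pivot, 4 mm above the jaw's end. The pads are 6 mm apart at rest, 28 mm fully open, and pinch with about 6 N. Jaws are 24 mm wide in y; with the pads they reach 12 mm either side of the clip's middle at rest, 24 mm fully open
- clip1_pad_b (a point): face of the pad of clip1's other, +x jaw
- clip2_pad_a (a point): as clip1_pad_a, on clip2
- clip2_pad_b (a point): as clip1_pad_b, on clip2
- holder: clip holder fixed on the bench: dark foot 70 x 170 x 8 mm with an upright aluminium plate 8 mm thick (x), 160 mm long (y), upper edge 50 mm above the bench; origin: centre of its underside. The clips sit on it about 80 mm apart
- dropper1: small dropper bottle standing on the bench, 26 mm across, 55 mm tall; a bystander; origin under its centre
- dropper2: as dropper1, another one
- jar: amber jar standing on the bench, 48 mm across, 50 mm tall; a bystander; origin under its centre

How it is judged:
By the outcome, as a careful person would: the job done as asked, in the order asked, and still so for the second after the job is handed in, with the robot touching nothing.
Of long1, long2, short1, short2 only 3 to 4 are there at a start; the rules pass over those that are not, and their reading is None.
At some moment in a run one of long1, long2, short1, short2 may be knocked a few centimetres aside while the robot is not near it.
It also fails if it takes over 208 s, if anything falls off the work surface, if the arm or the gripper's body presses on something with over 40 N, if the wrist force passes 120 N, or if a joint passes its speed limit or range.

## Working session

There is one attempt and no reset: what is moved stays moved. The work goes in short steps, Python scripts to look and compute and a tool call to move; the robot and the scene stay as the last step left them, time stands still between calls to the robot, and variables do not carry over. Pictures are saved under pics/ and viewed, at most 14 in all, crops included, and the job is handed in when it is done.

Besides the shell and the picture viewer there is one more tool, called after "Request:" in YAML: its name, and indented under it one key for each argument. play_rows: Moves the arm, as the interface text tells. Its arguments: {"type":"object","properties":{"moves":{"type":"array","items":{"type":"array","items":{"type":"number"}}},"newtons":{"type":"number"}},"required":["moves"]}

```bash
mkdir -p pics; ls; cat > h.py <<'E'
import numpy as np, cv2
from station import r
def cam(n,save=None):
    c=r.read_camera(n)
    if save: cv2.imwrite('pics/'+save,c['color'][:,:,::-1])
    return c
def ray(c,u,v):
    p=np.array([[[u,v]]],float)
    K=np.array([[c['fx'],0,c['cx']],[0,c['fy'],c['cy']],[0,0,1]])
    d=np.array(c.get('distortion',np.zeros(5)),float)
    x,y=cv2.undistortPoints(p,K,d)[0,0]
    return np.array(c['origin']),np.array(c['attitude'])@np.array([x,-y,-1])
def on(c,u,v,z):
    o,d=ray(c,u,v); return (o+d*(z-o[2])/d[2])[:2]
def proj(c,P):
    q=np.array(c['attitude']).T@(np.array(P,float)-np.array(c['origin']))
    return np.array([c['cx']+c['fx']*q[0]/-q[2], c['cy']-c['fy']*q[1]/-q[2]])
E
python3 - <<'E'
from h import *
for n in('scene','top'):
    c=cam(n,n+'0.png'); print({k:v for k,v in c.items() if k!='color'})
print(r.hold_point_z, r.read_state())
E
```

```text
pics
{'fx': 408.1723107246339, 'fy': 408.1723107246339, 'cx': 324.70223953427427, 'cy': 192.00741674130214, 'origin': array([0.90472181, 0.54625297, 0.57563415]), 'attitude': array([[-0.82936186, -0.33384041,  0.44800613],
       [ 0.55838241, -0.52279782,  0.64412073],
       [ 0.0191831 ,  0.78436791,  0.61999919]])}
{'fx': 439.0465723827957, 'fy': 439.0465723827957, 'cx': 320.75117499276405, 'cy': 206.969329641269, 'origin': array([0.38479709, 0.03912295, 1.11423953]), 'attitude': array([[ 0.01595936,  0.98348296, -0.18029579],
       [-0.99983521,  0.01413699, -0.01138817],
       [-0.00865123,  0.18044783,  0.98354651]])}
0.0187 {'time': 0.1, 'q': array([-1.2532014 ,  0.53710255, -0.00439441,  1.53872154,  0.00259825,
        1.0673255 , -0.07118903]), 'joint_velocities': array([-0.00060975, -0.00244101,  0.00186809, -0.00371002, -0.00040117,
        0.00176942,  0.00124646]), 'tau': array([ 1.86492151e-03, -5.72078848e+01,  9.93481390e-01, -2.52230376e+01,
       -5.62221324e-02,  1.34581872e-02,  3.52011216e-05]), 'tcp_pos': array([0.24322152, 0.60219882, 0.23793983]), 'ee_rot': array([[-9.27266736e-01,  3.74401116e-01, -4.52744266e-04],
       [ 3.74401365e-01,  9.27265558e-01, -1.48397131e-03],
       [-1.35786351e-04, -1.54554531e-03, -9.99998796e-01]]), 'contact_force': array([0.15601324, 0.03615868, 0.04838751]), 'torque': array([-0.00236795,  0.01807658,  0.01280167]), 'gripper_force': 0.0, 'finger_gap': 0.08778761641919569}
```

View pics/top0.png

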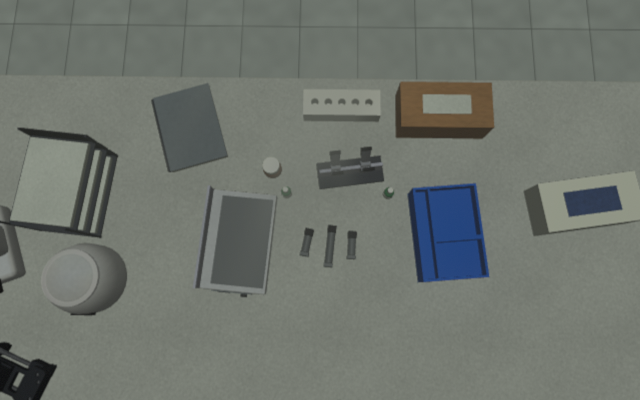

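View pics/scene0.png

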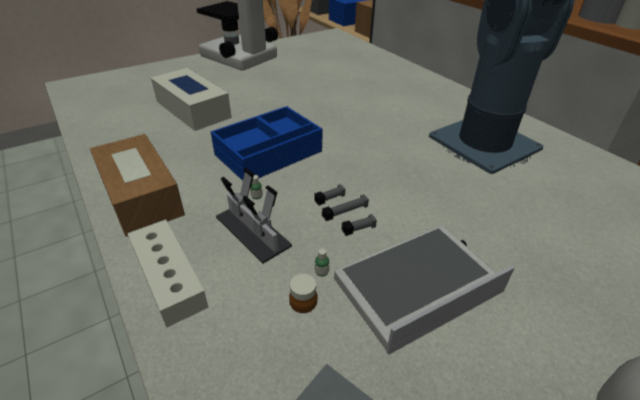

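The top view shows the mixer at about (240,240) with its fence on the left. The tray pair is at (450,232) with its channel on the left and the narrow lane lower. Three tubes lie at (307,242), (330,246) and (352,245), which looks like short, long, short. The clips are at (337,160) and (367,158), and the droppers at (286,190) and (390,191). Next I'll enlarge the work area.

```bash
python3 - <<'E'
import cv2
a=cv2.imread('pics/top0.png')[140:310,185:345]; cv2.imwrite('pics/c1.png',cv2.convertScaleAbs(cv2.resize(a,None,fx=3.5,fy=3.5,interpolation=cv2.INTER_CUBIC),alpha=1.5))
a=cv2.imread('pics/top0.png')[140:300,290:500]; cv2.imwrite('pics/c2.png',cv2.convertScaleAbs(cv2.resize(a,None,fx=3.5,fy=3.5,interpolation=cv2.INTER_CUBIC),alpha=1.5))
E
```

```text
(no output)
```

View pics/c1.png

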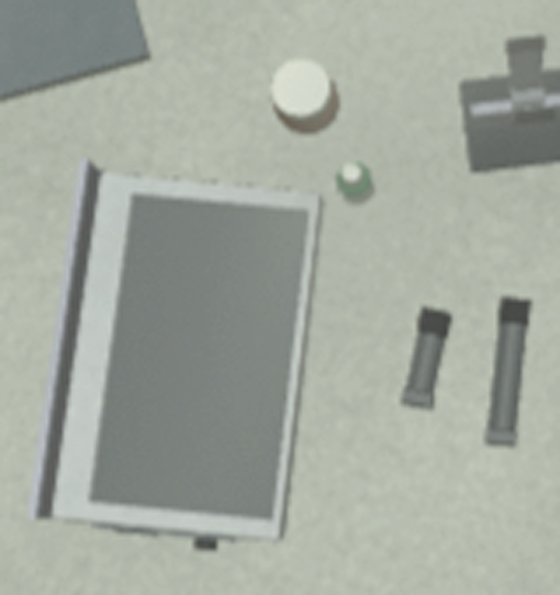

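View pics/c2.png

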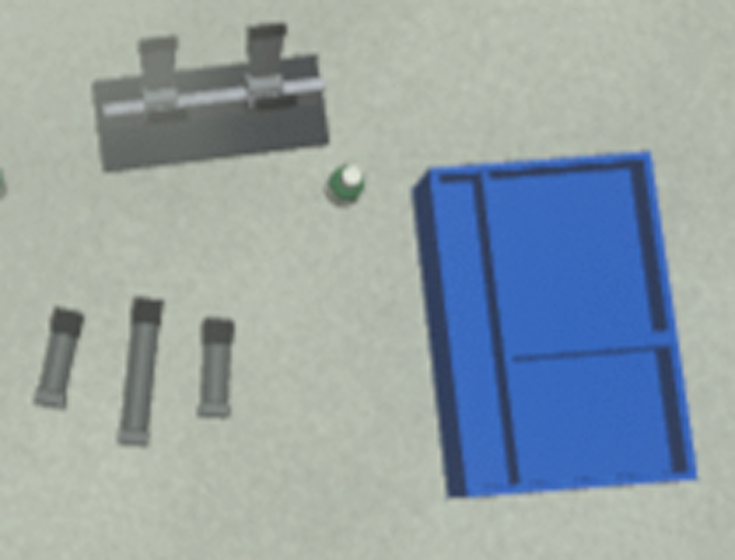

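```bash
python3 - <<'E'
from h import *
c=cam('top')
f=lambda p,ox,oy,z:on(c,(p[0]+.5)/3.5-.5+ox,(p[1]+.5)/3.5-.5+oy,z)
def P(name,pts,ox,oy,z):
    q=np.array([f(p,ox,oy,z) for p in pts]); print(name,q.round(4).tolist(),'mean',q.mean(0).round(4),'d',[round(float(np.linalg.norm(q[i]-q[i-1])),4) for i in range(len(q))]
    ,'ang',[round(float(np.degrees(np.arctan2(*(q[i]-q[i-1])[::-1]))),1) for i in range(len(q))])
# tray by mask
im=c['color'].astype(int)
m=((im[:,:,2]>im[:,:,0]+60)&(im[:,:,2]>110)).astype(np.uint8)
P('tray',[(430,170),(652,152),(697,478),(465,496)],290,140,.072)
P('divider',[(513,354),(668,343)],290,140,.072)
P('mixer R',[(322,196),(280,540)],185,140,.025)
P('fence',[(86,164),(40,516)],185,140,.063)
P('mixerL',[(104,175),(54,515)],185,140,.025)
for n,p in dict(s1=[(434,312),(418,405)]).items(): P(n,p,185,140,.018)
for n,p in dict(s1=[(68,311),(50,404)],long=[(148,299),(134,444)],s2=[(218,319),(213,415)]).items(): P(n,p,290,140,.018)
P('holder top',[(104,109),(323,85)],290,140,.05)
P('holder foot',[(94,80),(317,56),(328,145),(104,170)],290,140,.008)
P('drop2',[(352,176)],290,140,.055);P('drop1',[(353,172)],185,140,.055);P('jar',[(301,89)],185,140,.05)
E
```

```text
tray [[0.6253, -0.1708], [0.6403, -0.325], [0.4169, -0.3443], [0.4026, -0.1893]] mean [ 0.5213 -0.2574] d [0.2235, 0.1549, 0.2242, 0.1556] ang [4.7, -84.5, -175.1, 95.3]
divider [[0.4982, -0.2243], [0.5072, -0.3295]] mean [ 0.5027 -0.2769] d [0.1056, 0.1056] ang [94.9, -85.1]
mixer R [[0.6121, 0.1641], [0.3671, 0.185]] mean [0.4896 0.1745] d [0.2459, 0.2459] ang [-4.9, 175.1]
fence [[0.6248, 0.3266], [0.381, 0.3426]] mean [0.5029 0.3346] d [0.2443, 0.2443] ang [-3.8, 176.2]
mixerL [[0.6254, 0.3233], [0.3817, 0.3438]] mean [0.5036 0.3336] d [0.2446, 0.2446] ang [-4.8, 175.2]
s1 [[0.5295, 0.0814], [0.4627, 0.0914]] mean [0.4961 0.0864] d [0.0675, 0.0675] ang [-8.5, 171.5]
s1 [[0.5302, 0.0803], [0.4634, 0.0917]] mean [0.4968 0.086 ] d [0.0678, 0.0678] ang [-9.7, 170.3]
long [[0.5398, 0.0229], [0.4361, 0.0316]] mean [0.488  0.0273] d [0.104, 0.104] ang [-4.8, 175.2]
s2 [[0.5261, -0.0275], [0.4574, -0.0241]] mean [ 0.4917 -0.0258] d [0.0687, 0.0687] ang [-2.8, 177.2]
holder top [[0.6719, 0.0564], [0.6918, -0.1001]] mean [ 0.6818 -0.0219] d [0.1578, 0.1578] ang [97.2, -82.8]
holder foot [[0.7054, 0.0649], [0.7262, -0.1014], [0.658, -0.1089], [0.6368, 0.0563]] mean [ 0.6816 -0.0223] d [0.0692, 0.1676, 0.0687, 0.1666] ang [7.1, -82.9, -173.7, 97.3]
drop2 [[0.6242, -0.1193]] mean [ 0.6242 -0.1193] d [0.0] ang [0.0]
drop1 [[0.6234, 0.1393]] mean [0.6234 0.1393] d [0.0] ang [0.0]
jar [[0.685, 0.179]] mean [0.685 0.179] d [0.0] ang [0.0]
```

```bash
python3 - <<'E'
import cv2
a=cv2.imread('pics/scene0.png')[100:270,190:400]; cv2.imwrite('pics/c3.png',cv2.convertScaleAbs(cv2.resize(a,None,fx=3.5,fy=3.5,interpolation=cv2.INTER_CUBIC),alpha=1.4))
E
```

```text
(no output)
```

View pics/c3.png

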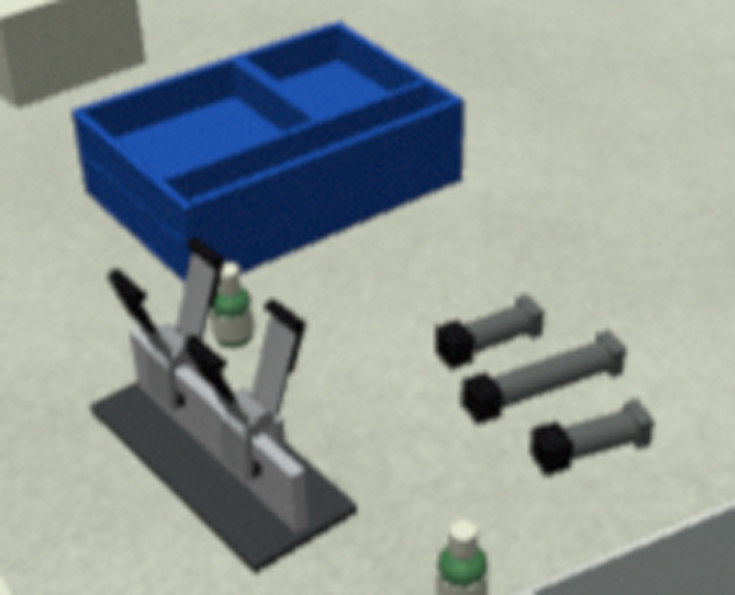

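```bash
cat >> h.py <<'E'
def plan(x,y,z,ang):
    """ang: world direction of tool y in deg (mod 180). Yaw first, then shift in the turned frame."""
    s=r.read_state(); R=np.array(s['ee_rot']); p=np.array(s['tcp_pos'])
    a=np.degrees(np.arctan2(R[1,1],R[0,1])); d=(ang-a+90)%180-90
    yw=-np.radians(d); t=np.radians(a+d)
    Y=np.array([np.cos(t),np.sin(t),0]); Z=np.array([0,0,-1]); X=np.cross(Y,Z)
    e=np.array([x,y,z])-p
    print('t %.2f at'%s['time'],p.round(4),'a %.2f'%a,'q7 %.2f'%s['q'][6],'yaw %.3f (%.1f rows)'%(yw,abs(yw)/.125),'shift xyz',(np.array([X@e,Y@e,Z@e])).round(4),'dist/.038 %.1f'%(np.linalg.norm(e)/.038),'F',np.round(s['contact_force'],1),'gap %.4f'%s['finger_gap'],'g',round(float(s['gripper_force']),1))
E
python3 -c "
from h import *
plan(.5039,-.2589,.12,4.9)"
```

```text
t 0.15 at [0.2432 0.6022 0.238 ] a 68.01 q7 -0.07 yaw 1.101 (8.8 rows) shift xyz [-0.8803  0.1862  0.118 ] dist/.038 23.9 F [-0.8  0.3 -0.5] gap 0.0877 g 0.0
```

Request:
play_rows:
  moves:
    - [0.05,0,0,0,0.1223]
    - [0.05,0,0,0,0.1223]
    - [0.05,0,0,0,0.1223]
    - [0.05,0,0,0,0.1223]
    - [0.05,0,0,0,0.1223]
    - [0.05,0,0,0,0.1223]
    - [0.05,0,0,0,0.1223]
    - [0.05,0,0,0,0.1223]
    - [0.05,0,0,0,0.1223]
    - [0.05,-0.037,0.008,0.004,0]
    - [0.05,-0.037,0.008,0.004,0]
    - [0.05,-0.037,0.008,0.004,0]
    - [0.05,-0.037,0.008,0.004,0]
    - [0.05,-0.037,0.008,0.004,0]
    - [0.05,-0.037,0.008,0.004,0]
    - [0.05,-0.037,0.008,0.004,0]
    - [0.05,-0.037,0.008,0.004,0]
    - [0.05,-0.037,0.008,0.004,0]
    - [0.05,-0.037,0.008,0.004,0]
    - [0.05,-0.037,0.008,0.004,0]
  newtons: 40

```text
time: 1.82
tcp_pos: [0.3662, 0.2031, 0.1946]
ee_rot: [[-0.087, 0.996, 0.0], [0.996, 0.087, 0.0], [0.0, 0.0, -1.0]]
contact_force: [1.5, 1.0, 0.1]
finger_gap: 0.0503
gripper_force: 0.0
```

Request:
play_rows:
  moves:
    - [0.05,-0.037,0.008,0.004,0]
    - [0.05,-0.037,0.008,0.004,0]
    - [0.05,-0.037,0.008,0.004,0]
    - [0.05,-0.037,0.008,0.004,0]
    - [0.05,-0.037,0.008,0.004,0]
    - [0.05,-0.037,0.008,0.004,0]
    - [0.05,-0.037,0.008,0.004,0]
    - [0.05,-0.037,0.008,0.004,0]
    - [0.05,-0.037,0.008,0.004,0]
    - [0.05,-0.037,0.008,0.004,0]
    - [0.05,-0.037,0.008,0.004,0]
    - [0.05,-0.037,0.008,0.004,0]
    - [0.05,0,0,0,0]

```text
time: 2.9
tcp_pos: [0.5003, -0.2376, 0.1467]
ee_rot: [[-0.078, 0.997, 0.002], [0.997, 0.078, -0.006], [-0.006, 0.001, -1.0]]
contact_force: [-0.4, -0.5, 0.9]
finger_gap: 0.05
gripper_force: 0.0
```

```bash
python3 -c "
from h import *
plan(.5039,-.2589,.047,4.9)"
```

```text
t 2.90 at [ 0.5003 -0.2376  0.1467] a 4.49 q7 0.73 yaw -0.007 (0.1 rows) shift xyz [-0.0215  0.0018  0.0997] dist/.038 2.7 F [-0.4 -0.5  0.9] gap 0.0500 g 0.0
```

Request:
play_rows:
  moves:
    - [0.05,-0.0215,0.002,0.02,0]
    - [0.05,0,0,0,0]
    - [0.05,0,0,0,0]

```text
time: 3.15
tcp_pos: [0.5028, -0.2507, 0.1259]
ee_rot: [[-0.084, 0.996, -0.002], [0.996, 0.084, 0.0], [0.001, -0.002, -1.0]]
contact_force: [0.8, 1.3, 0.8]
finger_gap: 0.0497
gripper_force: 0.0
```

```bash
python3 -c "
from h import *
plan(.5039,-.2589,.047,4.9)"
```

```text
t 3.15 at [ 0.5028 -0.2507  0.1259] a 4.84 q7 0.78 yaw -0.001 (0.0 rows) shift xyz [-0.0083  0.0004  0.0789] dist/.038 2.1 F [0.8 1.3 0.8] gap 0.0497 g 0.0
```

Request:
play_rows:
  moves:
    - [0.05,-0.008,0,0.02,0]
    - [0.05,0,0,0.02,0]
    - [0.05,0,0,0.019,0]
    - [0.05,0,0,0.01,0]
    - [0.05,0,0,0.008,0]
    - [0.05,0,0,0,0]
    - [0.05,0,0,0,0]

```text
time: 3.73
tcp_pos: [0.505, -0.2581, 0.0503]
ee_rot: [[-0.087, 0.996, 0.0], [0.996, 0.087, 0.0], [-0.0, 0.0, -1.0]]
contact_force: [0.3, 0.1, 0.0]
finger_gap: 0.05
gripper_force: 0.0
```

```bash
python3 -c "
from h import *
plan(.5039,-.2589,.047,4.9)"
```

```text
t 3.73 at [ 0.505  -0.2581  0.0503] a 4.98 q7 0.85 yaw 0.001 (0.0 rows) shift xyz [-0.0007 -0.0011  0.0033] dist/.038 0.1 F [0.3 0.1 0. ] gap 0.0500 g 0.0
```

Request:
play_rows:
  moves:
    - [0.05,0,-0.001,0.002,0]
    - [0.0,0,0,0,0]
    - [0.0,0,0,0,0]
    - [0.0,0,0,0,0]
    - [0.0,0,0,0,0]
    - [0.0,0,0,0,0]
    - [0.0,0,0,0,0]
    - [0.0,0,0,0,0]
    - [0.0,0,0,0,0]
    - [0.0,0,0,-0.005,0]
    - [0.0,0,0,-0.005,0]
    - [0.0,0,0,-0.01,0]
    - [0.0,0,0,-0.02,0]
    - [0.0,0,0,-0.02,0]
    - [0.0,0,0,-0.02,0]
    - [0.0,0,0,0,0]
    - [0.0,0,0,0,0]
  newtons: 50

```text
time: 5.15
tcp_pos: [0.5042, -0.2587, 0.1287]
ee_rot: [[-0.086, 0.996, 0.002], [0.996, 0.086, -0.001], [-0.001, 0.002, -1.0]]
contact_force: [-0.5, 0.3, -4.8]
finger_gap: 0.0098
gripper_force: 50.0
```

```bash
python3 -c "
from h import *
c=cam('top','t1.png');cam('scene','s1.png')
a=c['color'][130:310,190:510,::-1]
b=cv2.imread('pics/s1.png')[60:350,180:500]
o=cv2.resize(a,(640,360),interpolation=2); o2=cv2.resize(b,(640,580))
cv2.imwrite('pics/v1.png',cv2.convertScaleAbs(o,alpha=1.4))
plan(.5,.257,.15,-4.85)"
```

```text
t 5.25 at [ 0.5029 -0.258   0.1269] a 4.96 q7 0.79 yaw 0.171 (1.4 rows) shift xyz [ 0.5129 -0.0465 -0.0231] dist/.038 13.6 F [-0.6  0.3 -4.3] gap 0.0092 g 50.0
```

View pics/v1.png

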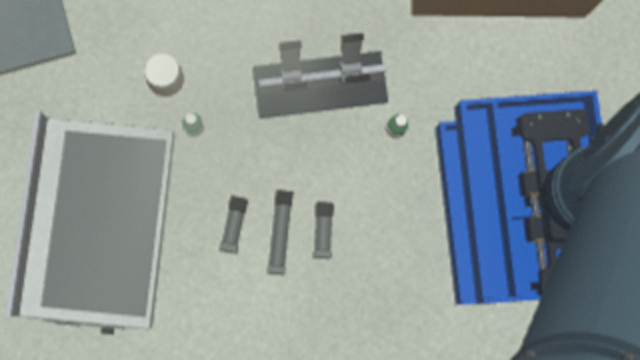

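The upper tray came up cleanly and the lower one stayed. Next I carry it to the mixer.

Request:
play_rows:
  moves:
    - [0.0,0,0,-0.01,0]
    - [0.0,0,0,-0.015,0]
    - [0.0,0,0,-0.01,0.06]
    - [0.0,0.015,-0.001,0,0.06]
    - [0.0,0.03,-0.003,0,0.05]
    - [0.0,0.035,-0.005,0,0]
    - [0.0,0.035,-0.005,0,0]
    - [0.0,0.035,-0.005,0,0]
    - [0.0,0.035,-0.005,0,0]
    - [0.0,0.035,-0.005,0,0]
    - [0.0,0.035,-0.005,0,0]
    - [0.0,0.035,-0.005,0,0]
    - [0.0,0.035,-0.005,0,0]
    - [0.0,0.035,-0.005,0,0]
    - [0.0,0.035,-0.005,0,0]
    - [0.0,0.03,-0.005,0,0]
    - [0.0,0.02,-0.003,0,0]
    - [0.0,0.01,0,0,0]
    - [0.0,0,0,0,0]
    - [0.0,0,0,0,0]

```text
time: 6.92
tcp_pos: [0.4768, 0.1987, 0.1625]
ee_rot: [[0.084, 0.996, -0.0], [0.996, -0.084, -0.001], [-0.001, -0.0, -1.0]]
contact_force: [0.1, -1.0, -2.3]
finger_gap: 0.0098
gripper_force: 50.0
```

```bash
python3 -c "
from h import *
plan(.479,.2547,.06,-4.85)"
```

```text
t 6.92 at [0.4768 0.1987 0.1625] a -4.82 q7 -0.29 yaw 0.001 (0.0 rows) shift xyz [ 0.056  -0.0025  0.1025] dist/.038 3.1 F [ 0.1 -1.  -2.3] gap 0.0098 g 50.0
```

Request:
play_rows:
  moves:
    - [0.0,0.02,-0.001,0.015,0]
    - [0.0,0.02,-0.001,0.025,0]
    - [0.0,0.006,0,0.02,0]
    - [0.0,0,0,0,0]
    - [0.0,0,0,0,0]
    - [0.0,0,0,0,0]

```text
time: 7.42
tcp_pos: [0.4796, 0.2435, 0.1037]
ee_rot: [[0.087, 0.996, 0.001], [0.996, -0.087, -0.001], [-0.001, 0.001, -1.0]]
contact_force: [0.5, -0.6, -3.0]
finger_gap: 0.0095
gripper_force: 50.0
```

```bash
python3 -c "
from h import *
c=cam('top','t2.png');d=cam('scene','s2.png')
a=c['color'][160:320,180:300,::-1]
b=d['color'][190:360,300:540,::-1]
o=np.zeros((560,800,3),np.uint8); x=cv2.resize(a,(360,480),interpolation=2); o[:480,:360]=x
y=cv2.resize(b,(437,310),interpolation=2); o[:310,362:799]=y
cv2.imwrite('pics/v2.png',cv2.convertScaleAbs(o,alpha=1.5))
plan(.479,.2547,.06,-4.85)"
```

```text
t 7.52 at [0.4798 0.2445 0.1042] a -4.94 q7 -0.31 yaw -0.002 (0.0 rows) shift xyz [ 0.0101 -0.0017  0.0442] dist/.038 1.2 F [ 0.6 -0.3 -2.9] gap 0.0095 g 50.0
```

View pics/v2.png

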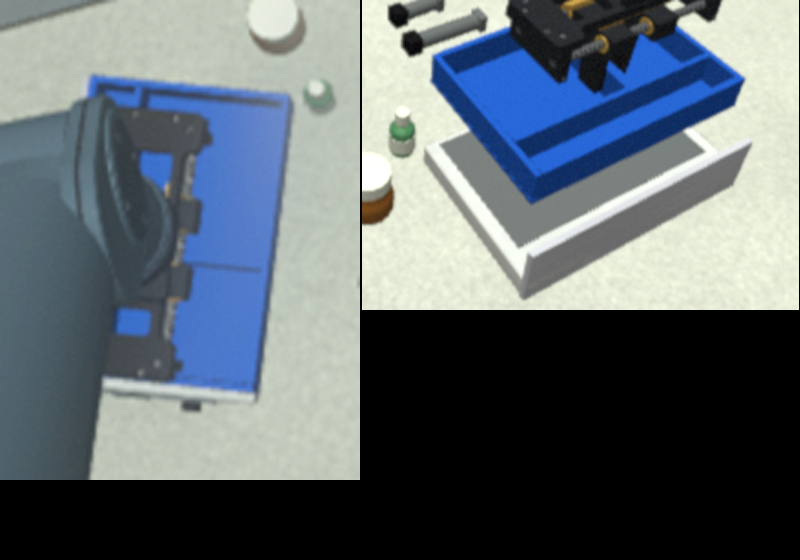

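```bash
python3 -c "
from h import *
c=cam('top');d=cam('scene')
T=lambda u,v,z: on(c,(u+.5)/3-.5+180,(v+.5)/3-.5+160,z)
S=lambda u,v,z: on(d,(u-362+.5)/1.8208-.5+300,(v+.5)/1.8235-.5+190,z)
R=lambda p:np.round([( np.array([[.9964,-.0845],[.0845,.9964]])@(p-np.array([.4967,.2572])))],4)[0]
z=.1287
for n,p in dict(tTL=T(92,77,z),tTR=T(290,96,z),sN=S(535,178,z),sF=S(743,80,z),sL=S(433,60,z),fN=S(526,252,.063),fF=S(750,142,.063),mL=S(425,152,.025),mixTR=T(258,398,.025)).items(): print(n,p.round(4),R(p))
print(R(np.array([.4798,.2445])))
"
```

```text
tTL [0.6126 0.3062] [0.1113 0.0586]
tTR [0.5998 0.1532] [ 0.1115 -0.0949]
sN [0.6185 0.3082] [0.117  0.0611]
sF [0.395  0.3273] [-0.1073  0.0613]
sL [0.6072 0.1604] [ 0.1183 -0.0871]
fN [0.6309 0.3239] [0.128  0.0778]
fF [0.384  0.3499] [-0.1201  0.0828]
mL [0.6198 0.172 ] [ 0.1298 -0.0745]
mixTR [0.371  0.1827] [-0.119  -0.0849]
[-0.0158 -0.0141]
```

Request:
play_rows:
  moves:
    - [0.0,0.008,-0.001,0,0]
    - [0.0,0,0,0.015,0]
    - [0.0,0,0,0.02,0]
    - [0.0,0,0,0.015,0]
    - [0.0,0,0,0.008,0]
    - [0.0,0,0,0,0]
    - [0.0,0,0,0,0]
    - [0.0,0,0,0,0]

```text
time: 8.28
tcp_pos: [0.4789, 0.2544, 0.0456]
ee_rot: [[0.084, 0.996, 0.001], [0.996, -0.084, 0.001], [0.001, 0.001, -1.0]]
contact_force: [0.5, 0.8, -3.7]
finger_gap: 0.0099
gripper_force: 50.0
```

```bash
python3 -c "
from h import *
plan(.479,.2587,.039,-4.85)"
```

```text
t 8.28 at [0.4789 0.2544 0.0456] a -4.80 q7 -0.28 yaw 0.001 (0.0 rows) shift xyz [ 0.0043 -0.0003  0.0066] dist/.038 0.2 F [ 0.5  0.8 -3.7] gap 0.0099 g 50.0
```

Request:
play_rows:
  moves:
    - [0.0,0,0,0.004,0]
    - [0.0,0.002,0,0,0]
    - [0.0,0.002,0,0,0]
    - [0.0,0.001,0,0,0]
    - [0.0,0,0,0,0]
    - [0.0,0,0,0,0]

```text
time: 8.78
tcp_pos: [0.4787, 0.2592, 0.0408]
ee_rot: [[0.083, 0.997, 0.0], [0.997, -0.083, 0.0], [0.0, 0.0, -1.0]]
contact_force: [0.4, 0.3, -2.6]
finger_gap: 0.0091
gripper_force: 50.0
```

Request:
play_rows:
  moves:
    - [0.0,0.001,0,0,0]
    - [0.0,0.001,0,0,0]
    - [0.0,0,0,0,0]
    - [0.0,0,0,0,0]

```text
time: 9.12
tcp_pos: [0.4788, 0.261, 0.0407]
ee_rot: [[0.083, 0.997, 0.0], [0.997, -0.083, -0.0], [-0.0, 0.0, -1.0]]
contact_force: [-0.5, -0.5, -3.0]
finger_gap: 0.0095
gripper_force: 50.0
```

Not touching the fence yet, so I keep pushing.

Request:
play_rows:
  moves:
    - [0.0,0.001,0,0,0]
    - [0.0,0.001,0,0,0]
    - [0.0,0,0,0,0]
    - [0.0,0,0,0,0]

```text
time: 9.45
tcp_pos: [0.4789, 0.2613, 0.0406]
ee_rot: [[0.085, 0.996, -0.001], [0.996, -0.085, -0.002], [-0.002, -0.0, -1.0]]
contact_force: [-1.0, -4.8, -1.3]
finger_gap: 0.009
gripper_force: 50.0
```

Request:
play_rows:
  moves:
    - [0.0,0.001,0,0,0]
    - [0.0,0.001,0,0,0]
    - [0.0,0,0,0,0]
    - [0.0,0,0,0,0]

```text
time: 9.78
tcp_pos: [0.4788, 0.2613, 0.0405]
ee_rot: [[0.086, 0.996, -0.002], [0.996, -0.086, -0.004], [-0.004, -0.001, -1.0]]
contact_force: [-1.2, -10.3, 0.9]
finger_gap: 0.0095
gripper_force: 50.0
```

Request:
play_rows:
  moves:
    - [0.0,0,0,0.001,0]
    - [0.0,0,0,0.001,0]
    - [0.0,0,0,0,0]
    - [0.0,0,0,0,0]

```text
time: 10.12
tcp_pos: [0.4789, 0.2613, 0.0388]
ee_rot: [[0.086, 0.996, -0.002], [0.996, -0.086, -0.004], [-0.004, -0.001, -1.0]]
contact_force: [-2.5, -10.7, 4.7]
finger_gap: 0.0096
gripper_force: 50.0
```

Request:
play_rows:
  moves:
    - [0.0,-0.001,0,0.001,0]
    - [0.0,0,0,0,0]
    - [0.0,0,0,0,0]

```text
time: 10.37
tcp_pos: [0.4789, 0.2613, 0.0388]
ee_rot: [[0.085, 0.996, -0.002], [0.996, -0.085, -0.002], [-0.002, -0.001, -1.0]]
contact_force: [-5.8, -9.3, 16.7]
finger_gap: 0.0094
gripper_force: 50.0
```

Request:
play_rows:
  moves:
    - [0.03,0,0,0,0]
    - [0.03,0,0,0,0]
    - [0.03,0,0,0,0]
    - [0.03,0,0,-0.01,0]
    - [0.03,0,0,-0.03,0]
    - [0.04,0,0,-0.035,0]
    - [0.04,0,0,-0.035,0]
    - [0.04,-0.035,0,0,0]
    - [0.04,-0.035,0,0,0]
    - [0.04,-0.035,0,0,0]
    - [0.04,-0.035,0,0,0]
    - [0.04,-0.035,0,0,0]
    - [0.04,-0.035,0,0,0]
    - [0.04,-0.035,0,0,0]
    - [0.04,-0.035,0,0,0]
    - [0.04,-0.035,0,0,0]
    - [0.04,-0.03,0,0,0]
    - [0.04,0,0,0,0]

```text
time: 11.87
tcp_pos: [0.4498, -0.086, 0.1489]
ee_rot: [[0.092, 0.996, 0.002], [0.996, -0.092, -0.002], [-0.002, 0.002, -1.0]]
contact_force: [-0.2, 0.3, -1.0]
finger_gap: 0.0398
gripper_force: 0.0
```

```bash
python3 -c "
from h import *
c=cam('top','t3.png');d=cam('scene','s3.png')
a=c['color'][150:310,180:370,::-1]
b=d['color'][180:350,300:540,::-1]
o=np.zeros((590,760,3),np.uint8); x=cv2.resize(a,(475,400),interpolation=2); o[:400,:475]=x
cv2.imwrite('pics/v3a.png',cv2.convertScaleAbs(cv2.resize(a,(665,560),interpolation=2),alpha=1.5))
cv2.imwrite('pics/v3b.png',cv2.convertScaleAbs(cv2.resize(b,(720,510),interpolation=2),alpha=1.5))
plan(.4965,.0862,.1,81)"
```

```text
t 11.97 at [ 0.4505 -0.0807  0.1483] a -4.95 q7 0.30 yaw -1.500 (12.0 rows) shift xyz [-0.0194  0.172   0.0483] dist/.038 4.7 F [ 0.3  1.  -0.8] gap 0.0398 g 0.0
```

View pics/v3a.png

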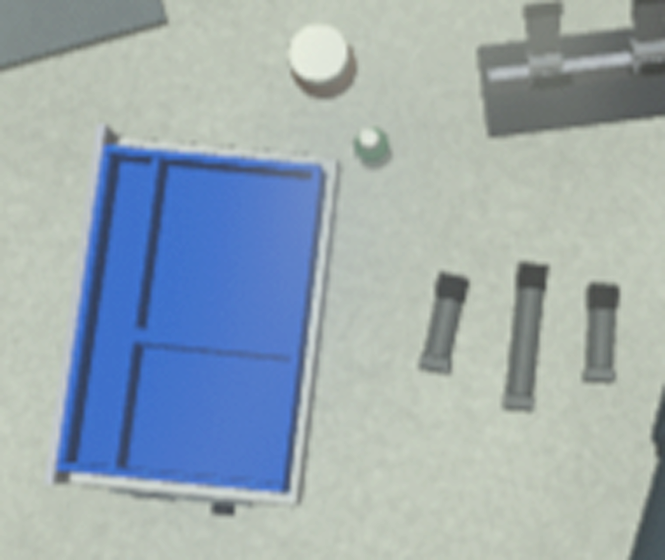

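View pics/v3b.png

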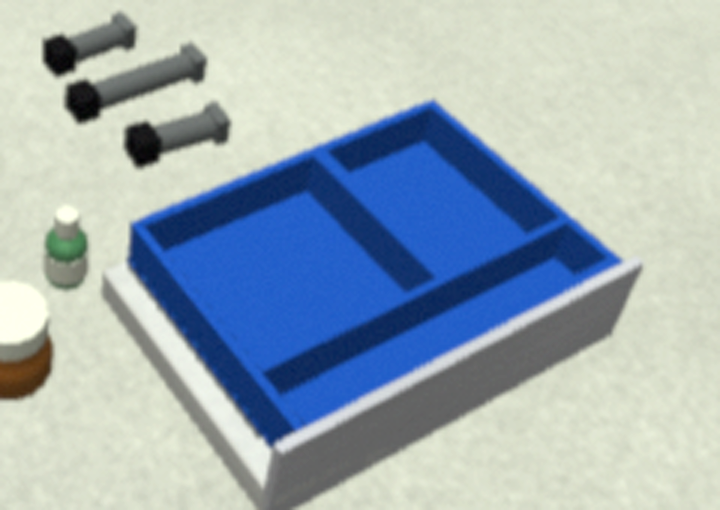

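Tray sits flush against the fence, axes aligned. I'll check centring numerically.

```bash
python3 -c "
from h import *
c=cam('top')
T=lambda u,v,z: on(c,(u+.5)/3.5-.5+180,(v+.5)/3.5-.5+150,z)
R=lambda p:(np.array([[.9964,-.0845],[.0845,.9964]])@(p-np.array([.4967,.2572]))).round(4)
for n,p in dict(TL=T(110,147,.063),TR=T(324,164,.063),BL=T(62,470,.063),BR=T(290,493,.063),mTR=T(338,162,.025),mBR=T(299,501,.025),fT=T(103,126,.063),fB=T(57,481,.063),dL=T(137,343,.063),dR=T(290,357,.063),short1=T(444,322,.011),long=T(526,336,.011)).items(): print(n,p.round(4),R(p))
"
```

```text
TL [0.6119 0.3212] [0.1094 0.0735]
TR [0.6018 0.1705] [ 0.1121 -0.0775]
BL [0.3883 0.3401] [-0.115   0.0734]
BR [0.3756 0.1853] [-0.1146 -0.0819]
mTR [0.6113 0.1651] [ 0.122 -0.082]
mBR [0.3699 0.1841] [-0.1202 -0.0836]
fT [0.6269 0.3271] [0.1238 0.0806]
fB [0.381  0.3429] [-0.1225  0.0757]
dL [0.4748 0.2943] [-0.0249  0.0351]
dR [0.4668 0.1889] [-0.024  -0.0706]
short1 [0.4977 0.0864] [ 0.0155 -0.1701]
long [0.4885 0.0273] [ 0.0113 -0.2298]
```

```bash
python3 -c "
from h import *
d=cam('scene')
S=lambda u,v,z: on(d,(u+.5)/3-.5+300,(v+.5)/3-.5+180,z)
R=lambda p:(np.array([[.9964,-.0845],[.0845,.9964]])@(p-np.array([.4967,.2572]))).round(4)
for n,p in dict(tFar=S(618,262,.063),fFar=S(640,262,.063),fNear=S(283,450,.063),fNearO=S(275,445,.063),tL=S(133,224,.063),tFR=S(433,101,.063),mL=S(104,272,.025),mN=S(270,487,.025)).items(): print(n,p.round(4),R(p))
"
```

```text
tFar [0.3929 0.3424] [-0.1106  0.0761]
fFar [0.3826 0.3491] [-0.1215  0.0819]
fNear [0.6277 0.3293] [0.1244 0.0829]
fNearO [0.6291 0.3251] [0.1262 0.0789]
tL [0.6021 0.1731] [ 0.1121 -0.0749]
tFR [0.3783 0.1914] [-0.1124 -0.0755]
mL [0.6162 0.1668] [ 0.1267 -0.0799]
mN [0.6265 0.3254] [0.1236 0.0789]
```

```bash
python3 -c "
from h import *
plan(.492,-.0258,.06,87.2)"
```

```text
t 12.07 at [ 0.4506 -0.0786  0.148 ] a -4.71 q7 0.30 yaw 1.537 (12.3 rows) shift xyz [ 0.0387 -0.0548  0.088 ] dist/.038 2.9 F [0.2 0.4 0.2] gap 0.0396 g 0.0
```

Request:
play_rows:
  moves:
    - [0.04,0,0,0,0.12]
    - [0.04,0,0,0,0.12]
    - [0.04,0,0,0,0.12]
    - [0.04,0,0,0,0.12]
    - [0.04,0,0,0,0.12]
    - [0.04,0,0,0,0.12]
    - [0.04,0,0,0,0.12]
    - [0.04,0,0,0,0.12]
    - [0.04,0,0,0,0.12]
    - [0.04,0,0,0,0.12]
    - [0.04,0,0,0,0.12]
    - [0.04,0,0,0,0.12]
    - [0.04,0,0,0,0.1]
    - [0.04,0.02,-0.028,0.02,0]
    - [0.04,0.018,-0.026,0.03,0]
    - [0.04,0,0,0.03,0]
    - [0.04,0,0,0,0]
    - [0.04,0,0,0,0]
    - [0.04,0,0,0,0]
  newtons: 20

```text
time: 13.65
tcp_pos: [0.4903, -0.0293, 0.0701]
ee_rot: [[0.999, -0.053, 0.001], [-0.053, -0.999, -0.0], [0.001, 0.0, -1.0]]
contact_force: [1.6, -0.2, -0.2]
finger_gap: 0.0399
gripper_force: 0.0
```

```bash
python3 -c "
from h import *
plan(.492,-.0258,.004,87.2)"
```

```text
t 13.65 at [ 0.4903 -0.0293  0.0701] a -93.04 q7 -0.93 yaw -0.004 (0.0 rows) shift xyz [ 0.0016 -0.0035  0.0661] dist/.038 1.7 F [ 1.6 -0.2 -0.2] gap 0.0399 g 0.0
```

Request:
play_rows:
  moves:
    - [0.04,0.002,-0.003,0.02,0]
    - [0.04,0,0,0.022,0]
    - [0.04,0,0,0.015,0]
    - [0.04,0,0,0.008,0]
    - [0.04,0,0,0,0]
    - [0.04,0,0,0,0]
    - [0.0,0,0,0,0]
    - [0.0,0,0,0,0]
    - [0.0,0,0,0,0]
    - [0.0,0,0,0,0]
    - [0.0,0,0,0,0]
    - [0.0,0,0,0,0]
    - [0.0,0,0,-0.02,0]
    - [0.0,0,0,-0.035,0]
    - [0.0,0,0,-0.035,0]
    - [0.0,0,0,-0.035,0]
    - [0.0,0,0,0,0]

```text
time: 15.07
tcp_pos: [0.4954, -0.0269, 0.134]
ee_rot: [[0.999, -0.054, 0.008], [-0.054, -0.999, 0.001], [0.008, -0.001, -1.0]]
contact_force: [1.8, -1.0, -0.9]
finger_gap: 0.0195
gripper_force: 20.0
```

```bash
python3 -c "
from h import *
plan(.4277,.2239,.10,-94.85)"
```

```text
t 15.07 at [ 0.4954 -0.0269  0.134 ] a -93.08 q7 -1.03 yaw 0.031 (0.2 rows) shift xyz [-0.0886 -0.2441  0.034 ] dist/.038 6.9 F [ 1.8 -1.  -0.9] gap 0.0195 g 20.0
```

Request:
play_rows:
  moves:
    - [0.0,-0.005,-0.015,0,0.031]
    - [0.0,-0.011,-0.033,0,0]
    - [0.0,-0.012,-0.033,0,0]
    - [0.0,-0.012,-0.033,0,0]
    - [0.0,-0.012,-0.033,0,0]
    - [0.0,-0.012,-0.033,0.01,0]
    - [0.0,-0.012,-0.033,0.01,0]
    - [0.0,-0.008,-0.02,0.01,0]
    - [0.0,-0.004,-0.011,0,0]
    - [0.0,0,0,0,0]
    - [0.0,0,0,0,0]
    - [0.0,0,0,0,0]

```text
time: 16.07
tcp_pos: [0.4256, 0.2223, 0.0997]
ee_rot: [[0.996, -0.086, 0.001], [-0.086, -0.996, -0.0], [0.001, 0.0, -1.0]]
contact_force: [-0.3, -0.1, -0.5]
finger_gap: 0.0191
gripper_force: 20.0
```

```bash
python3 -c "
from h import *
plan(.4277,.2239,.038,-94.85)
d=cam('scene','s4.png')
cv2.imwrite('pics/v4.png',cv2.convertScaleAbs(cv2.resize(d['color'][130:330,300:540,::-1],(720,600),interpolation=2),alpha=1.5))"
```

```text
t 16.07 at [0.4256 0.2223 0.0997] a -94.96 q7 -1.51 yaw -0.002 (0.0 rows) shift xyz [ 0.002  -0.0017  0.0617] dist/.038 1.6 F [-0.3 -0.1 -0.5] gap 0.0191 g 20.0
```

View pics/v4.png

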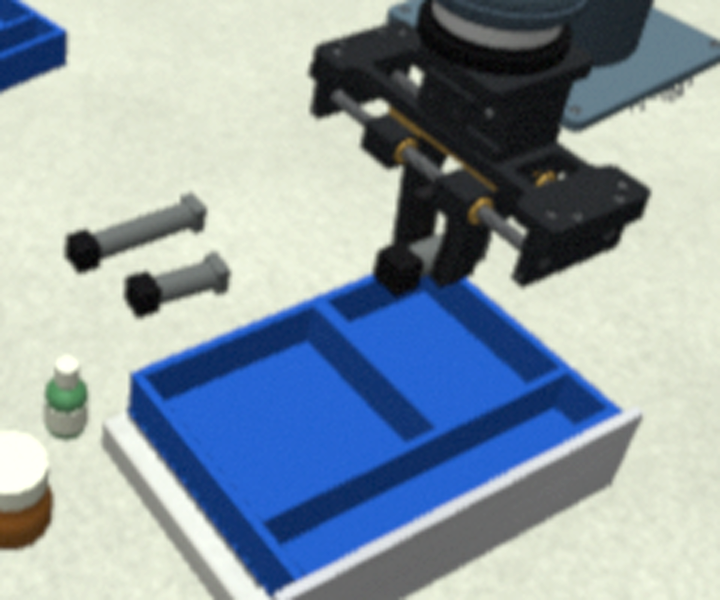

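The short tube is held level over the narrow lane. Lowering it now.

Request:
play_rows:
  moves:
    - [0.0,0.002,-0.001,0.02,0]
    - [0.0,0,0,0.02,0]
    - [0.0,0,0,0.012,0]
    - [0.0,0,0,0.004,0]
    - [0.0,0,0,0.003,0]
    - [0.0,0,0,0,0]
    - [0.0,0,0,0,0]

```text
time: 16.7
tcp_pos: [0.4274, 0.2247, 0.0407]
ee_rot: [[0.996, -0.085, 0.001], [-0.085, -0.996, 0.0], [0.001, -0.001, -1.0]]
contact_force: [-0.2, -0.4, -0.7]
finger_gap: 0.0192
gripper_force: 20.0
```

```bash
python3 -c "
from h import *
plan(.4277,.2239,.038,-94.85)"
```

```text
t 16.70 at [0.4274 0.2247 0.0407] a -94.86 q7 -1.42 yaw -0.000 (0.0 rows) shift xyz [0.0004 0.0008 0.0027] dist/.038 0.1 F [-0.2 -0.4 -0.7] gap 0.0192 g 20.0
```

Request:
play_rows:
  moves:
    - [0.0,0,0.001,0.001,0]
    - [0.0,0,0,0.001,0]
    - [0.0,0,0,0,0]
    - [0.027,0,0,0,0]
    - [0.027,0,0,0,0]
    - [0.027,0,0,0,0]
    - [0.027,0,0,-0.01,0]
    - [0.027,0,0,-0.02,0]
    - [0.027,0,0,-0.035,0]
    - [0.027,0,0,0,0]

```text
time: 17.53
tcp_pos: [0.4292, 0.2246, 0.1075]
ee_rot: [[0.996, -0.085, 0.005], [-0.085, -0.996, 0.003], [0.005, -0.003, -1.0]]
contact_force: [1.7, 0.2, 0.3]
finger_gap: 0.027
gripper_force: 0.0
```

```bash
python3 -c "
from h import *
plan(.4977,.0862,.05,81)"
```

```text
t 17.53 at [0.4292 0.2246 0.1075] a -94.87 q7 -1.52 yaw 0.072 (0.6 rows) shift xyz [0.0893 0.126  0.0575] dist/.038 4.3 F [1.7 0.2 0.3] gap 0.0270 g 0.0
```

Request:
play_rows:
  moves:
    - [0.04,0.01,0.015,0,0.072]
    - [0.04,0.022,0.03,0,0]
    - [0.04,0.022,0.03,0,0]
    - [0.04,0.021,0.03,0,0]
    - [0.04,0.014,0.021,0.015,0]
    - [0.04,0,0,0.025,0]
    - [0.04,0,0,0.015,0]
    - [0.04,0,0,0,0]
    - [0.04,0,0,0,0]
    - [0.04,0,0,0,0]

```text
time: 18.37
tcp_pos: [0.4966, 0.0865, 0.049]
ee_rot: [[0.988, -0.155, 0.001], [-0.155, -0.988, 0.0], [0.001, -0.0, -1.0]]
contact_force: [-0.2, -0.5, -0.3]
finger_gap: 0.0398
gripper_force: 0.0
```

```bash
python3 -c "
from h import *
plan(.4977,.0862,.004,81)
c=cam('top','t5.png');d=cam('scene','s5.png')
cv2.imwrite('pics/v5.png',cv2.convertScaleAbs(cv2.resize(d['color'][130:330,300:540,::-1],(720,600),interpolation=2),alpha=1.5))"
```

```text
t 18.37 at [0.4966 0.0865 0.049 ] a -98.92 q7 -1.21 yaw 0.001 (0.0 rows) shift xyz [0.0011 0.0001 0.045 ] dist/.038 1.2 F [-0.2 -0.5 -0.3] gap 0.0398 g 0.0
```

View pics/v5.png

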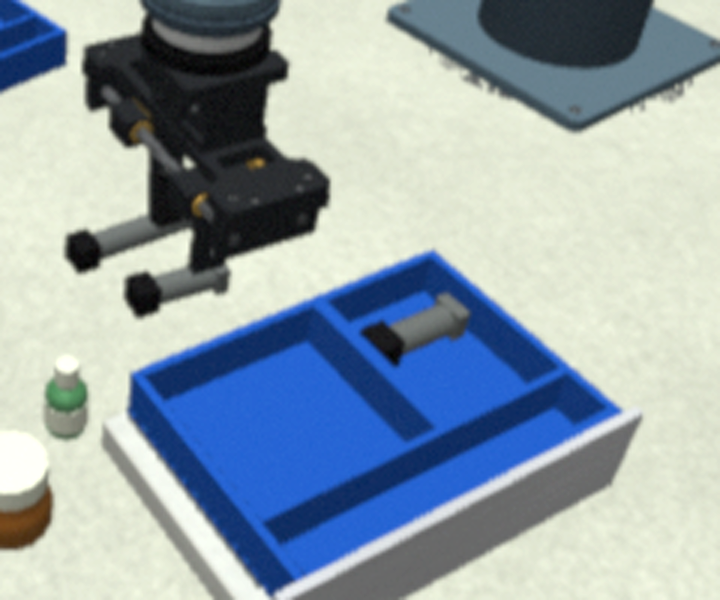

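The first short tube lies flat in the narrow lane, and the fingers straddle the second one. Grasping it.

Request:
play_rows:
  moves:
    - [0.04,0.001,0,0.02,0]
    - [0.04,0,0,0.016,0]
    - [0.04,0,0,0.008,0]
    - [0.04,0,0,0,0]
    - [0.04,0,0,0,0]
    - [0.0,0,0,0,0]
    - [0.0,0,0,0,0]
    - [0.0,0,0,0,0]
    - [0.0,0,0,0,0]
    - [0.0,0,0,0,0]
    - [0.0,0,0,0,0]
    - [0.0,0,0,-0.015,0]
    - [0.0,0,0,-0.035,0]
    - [0.0,0,0,-0.035,0]
    - [0.0,0,0,-0.015,0]
    - [0.0,0,0,0,0]

```text
time: 19.8
tcp_pos: [0.4991, 0.0864, 0.107]
ee_rot: [[0.988, -0.155, 0.005], [-0.155, -0.988, 0.002], [0.005, -0.002, -1.0]]
contact_force: [0.1, 0.9, -0.4]
finger_gap: 0.0195
gripper_force: 19.9
```

```bash
python3 -c "
from h import *
plan(.4314,.2678,.1,-94.85)"
```

```text
t 19.80 at [0.4991 0.0864 0.107 ] a -98.94 q7 -1.29 yaw -0.071 (0.6 rows) shift xyz [-0.0828 -0.175   0.007 ] dist/.038 5.1 F [ 0.1  0.9 -0.4] gap 0.0195 g 19.9
```

Request:
play_rows:
  moves:
    - [0.0,-0.008,-0.017,0,-0.071]
    - [0.0,-0.016,-0.034,0,0]
    - [0.0,-0.016,-0.034,0,0]
    - [0.0,-0.016,-0.034,0,0]
    - [0.0,-0.016,-0.034,0,0]
    - [0.0,-0.012,-0.022,0.007,0]
    - [0.0,0,0,0,0]
    - [0.0,0,0,0,0]
    - [0.0,0,0,0,0]

```text
time: 20.55
tcp_pos: [0.4294, 0.2671, 0.0965]
ee_rot: [[0.996, -0.085, -0.0], [-0.085, -0.996, -0.001], [-0.0, 0.001, -1.0]]
contact_force: [-0.4, -0.3, -0.0]
finger_gap: 0.0191
gripper_force: 19.9
```

```bash
python3 -c "
from h import *
plan(.4300,.2678,.038,-94.85)"
```

```text
t 20.55 at [0.4294 0.2671 0.0965] a -94.89 q7 -1.59 yaw -0.001 (0.0 rows) shift xyz [ 0.0005 -0.0008  0.0585] dist/.038 1.5 F [-0.4 -0.3 -0. ] gap 0.0191 g 19.9
```

Request:
play_rows:
  moves:
    - [0.0,0,-0.001,0.02,0]
    - [0.0,0,0,0.02,0]
    - [0.0,0,0,0.01,0]
    - [0.0,0,0,0.005,0]
    - [0.0,0,0,0.003,0]
    - [0.0,0,0,0,0]
    - [0.0,0,0,0,0]

```text
time: 21.13
tcp_pos: [0.4302, 0.2689, 0.0396]
ee_rot: [[0.996, -0.085, 0.001], [-0.085, -0.996, 0.0], [0.001, -0.0, -1.0]]
contact_force: [0.8, -0.2, -0.6]
finger_gap: 0.0194
gripper_force: 19.9
```

Request:
play_rows:
  moves:
    - [0.027,0,0,0,0]
    - [0.027,0,0,0,0]
    - [0.027,0,0,0,0]
    - [0.027,0,0,-0.01,0]
    - [0.027,0,0,-0.02,0]
    - [0.027,0,0,-0.035,0]
    - [0.027,0,0,0,0]

```text
time: 21.72
tcp_pos: [0.4324, 0.2699, 0.1089]
ee_rot: [[0.996, -0.086, 0.006], [-0.086, -0.996, 0.004], [0.005, -0.004, -1.0]]
contact_force: [1.1, -0.3, 0.2]
finger_gap: 0.027
gripper_force: 0.0
```

```bash
python3 -c "
from h import *
c=cam('top')
# long tube dark blob on bench
g=c['color'][:,:,1]; m=((g<75)&(c['color'][:,:,2]<g.astype(int)+25)).astype(np.uint8); m[:215]=0;m[285:]=0;m[:,:285]=0;m[:,375:]=0
for k in cv2.findContours(m,0,2)[0]:
    if cv2.contourArea(k)>30: print(cv2.minAreaRect(k), on(c,*cv2.minAreaRect(k)[0],.013))
plan(.4885,.0273,.05,85.2)"
```

```text
((331.5, 229.5), (9.0, 7.0), 90.0) [0.52920523 0.02380184]
t 21.77 at [0.4314 0.2701 0.107 ] a -94.86 q7 -1.60 yaw -0.001 (0.0 rows) shift xyz [0.0772 0.2372 0.057 ] dist/.038 6.7 F [ 0.2 -0.3 -0.5] gap 0.0272 g 0.0
```

Request:
play_rows:
  moves:
    - [0.04,0.006,0.02,0,0]
    - [0.04,0.011,0.034,0,0]
    - [0.04,0.011,0.034,0,0]
    - [0.04,0.011,0.034,0,0]
    - [0.04,0.011,0.034,0,0]
    - [0.04,0.011,0.034,0,0]
    - [0.04,0.011,0.034,0.01,0]
    - [0.04,0.005,0.013,0.02,0]
    - [0.04,0,0,0.025,0]
    - [0.04,0,0,0,0]
    - [0.04,0,0,0,0]
    - [0.04,0,0,0,0]

```text
time: 22.77
tcp_pos: [0.4863, 0.0269, 0.0497]
ee_rot: [[0.996, -0.084, 0.0], [-0.084, -0.996, 0.0], [0.0, -0.0, -1.0]]
contact_force: [-0.7, -0.4, 0.3]
finger_gap: 0.0398
gripper_force: 0.0
```

```bash
python3 -c "
from h import *
plan(.488,.0273,.004,85.2)"
```

```text
t 22.77 at [0.4863 0.0269 0.0497] a -94.82 q7 -1.03 yaw -0.000 (0.0 rows) shift xyz [ 0.0017 -0.0005  0.0457] dist/.038 1.2 F [-0.7 -0.4  0.3] gap 0.0398 g 0.0
```

Request:
play_rows:
  moves:
    - [0.04,0.002,0,0.02,0]
    - [0.04,0,0,0.016,0]
    - [0.04,0,0,0.008,0]
    - [0.04,0,0,0,0]
    - [0.04,0,0,0,0]
    - [0.0,0,0,0,0]
    - [0.0,0,0,0,0]
    - [0.0,0,0,0,0]
    - [0.0,0,0,0,0]
    - [0.0,0,0,0,0]
    - [0.0,0,0,0,0]
    - [0.0,0,0,-0.015,0]
    - [0.0,0,0,-0.035,0]
    - [0.0,0,0,-0.035,0]
    - [0.0,0,0,-0.015,0]
    - [0.0,0,0,0,0]

```text
time: 24.1
tcp_pos: [0.4902, 0.0263, 0.1079]
ee_rot: [[0.996, -0.085, 0.005], [-0.085, -0.996, 0.001], [0.005, -0.001, -1.0]]
contact_force: [0.9, 0.5, -1.1]
finger_gap: 0.0192
gripper_force: 20.0
```

```bash
python3 -c "
from h import *
plan(.5416,.2364,.1,-94.85)"
```

```text
t 24.10 at [0.4902 0.0263 0.1079] a -94.87 q7 -1.12 yaw -0.000 (0.0 rows) shift xyz [ 0.0335 -0.2137  0.0079] dist/.038 5.7 F [ 0.9  0.5 -1.1] gap 0.0192 g 20.0
```

Request:
play_rows:
  moves:
    - [0.0,0.002,-0.015,0,0]
    - [0.0,0.005,-0.033,0,0]
    - [0.0,0.005,-0.034,0,0]
    - [0.0,0.005,-0.034,0,0]
    - [0.0,0.006,-0.034,0,0]
    - [0.0,0.006,-0.034,0,0]
    - [0.0,0.005,-0.03,0.005,0]
    - [0.0,0,0,0,0]
    - [0.0,0,0,0,0]
    - [0.0,0,0,0,0]

```text
time: 24.93
tcp_pos: [0.5395, 0.2355, 0.0991]
ee_rot: [[0.996, -0.085, -0.001], [-0.085, -0.996, -0.001], [-0.001, 0.002, -1.0]]
contact_force: [0.6, 0.2, -0.7]
finger_gap: 0.0196
gripper_force: 20.0
```

```bash
python3 -c "
from h import *
plan(.5416,.2364,.04,-94.85)
d=cam('scene','s6.png')
cv2.imwrite('pics/v6.png',cv2.convertScaleAbs(cv2.resize(d['color'][150:350,300:540,::-1],(720,600),interpolation=2),alpha=1.5))"
```

```text
t 24.93 at [0.5395 0.2355 0.0991] a -94.90 q7 -1.50 yaw -0.001 (0.0 rows) shift xyz [ 0.002  -0.0011  0.0591] dist/.038 1.6 F [ 0.6  0.2 -0.7] gap 0.0196 g 20.0
```

View pics/v6.png

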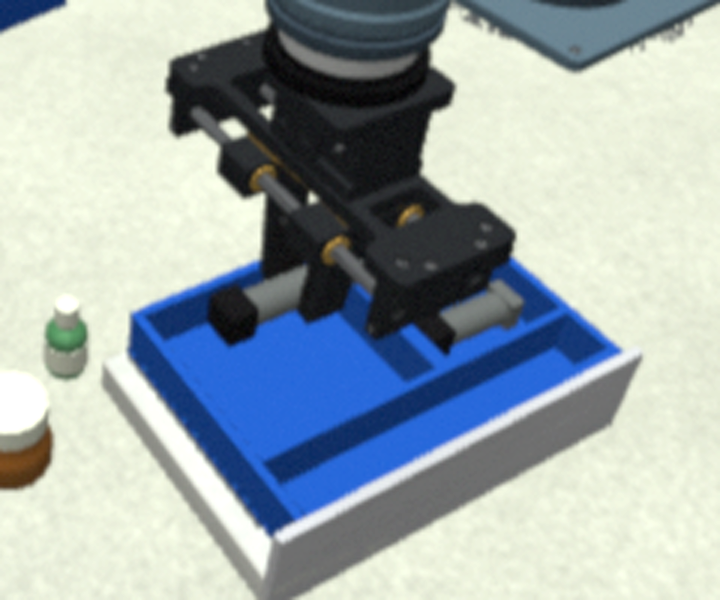

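Request:
play_rows:
  moves:
    - [0.0,0.002,-0.001,0.02,0]
    - [0.0,0,0,0.018,0]
    - [0.0,0,0,0.01,0]
    - [0.0,0,0,0.006,0]
    - [0.0,0,0,0.005,0]
    - [0.0,0,0,0,0]
    - [0.0,0,0,0,0]

```text
time: 25.57
tcp_pos: [0.5427, 0.2372, 0.0415]
ee_rot: [[0.996, -0.085, 0.001], [-0.085, -0.996, 0.0], [0.001, -0.0, -1.0]]
contact_force: [-0.2, -0.1, -0.6]
finger_gap: 0.0194
gripper_force: 20.0
```

```bash
python3 -c "
from h import *
plan(.5416,.2364,.038,-94.85)"
```

```text
t 25.57 at [0.5427 0.2372 0.0415] a -94.89 q7 -1.45 yaw -0.001 (0.0 rows) shift xyz [-0.001   0.0008  0.0035] dist/.038 0.1 F [-0.2 -0.1 -0.6] gap 0.0194 g 20.0
```

Request:
play_rows:
  moves:
    - [0.0,0,0,0.002,0]
    - [0.0,0,0,0.001,0]
    - [0.0,0,0,0,0]
    - [0.027,0,0,0,0]
    - [0.027,0,0,0,0]
    - [0.027,0,0,0,0]
    - [0.027,0,0,-0.01,0]
    - [0.027,0,0,-0.02,0]
    - [0.05,0,0,-0.035,0]
    - [0.08,0,0,-0.035,0]
    - [0.08,0,0,-0.035,0]
    - [0.08,0,0,-0.035,0]
    - [0.08,0,0,0,0]

```text
time: 26.65
tcp_pos: [0.546, 0.2375, 0.2151]
ee_rot: [[0.996, -0.086, 0.009], [-0.086, -0.996, 0.004], [0.009, -0.005, -1.0]]
contact_force: [1.7, -0.1, 0.1]
finger_gap: 0.0583
gripper_force: 0.0
```

```bash
python3 -c "
from h import *
c=cam('top','t7.png');d=cam('scene','s7.png')
H=np.array([.6817,-.0221]);y=np.array([-.126,.992]);x=np.array([.992,.126])
for s in (.04,-.04):
  for pz in (.056,.062):
    print('s',s,'pz',pz)
    for n,dx,dz in (('piv',0,0),('bar+',.026,.05),('bar-',-.026,.05)):
      P=np.r_[H+s*y+dx*x,pz+dz]
      print(n,((proj(c,P)-[290,140])*3.5).round(),((proj(d,P)-[190,100])*3.5).round())
a=cv2.resize(d['color'][140:280,200:320,::-1],(600,600*140//120*120//140),interpolation=2)
a=cv2.resize(d['color'][150:270,205:305,::-1],(500,600),interpolation=2)
b=cv2.resize(c['color'][135:195,310:390,::-1],(300,225),interpolation=2)
o=np.zeros((600,800,3),np.uint8);o[:,:500]=a;o[:225,500:]=b
b=cv2.resize(c['color'][170:300,190:290,::-1],(288,374),interpolation=2);o[226:,500:788]=b
cv2.imwrite('pics/v7.png',cv2.convertScaleAbs(o,alpha=1.5))
plan(.6767,.0176,.17,7.2)"
```

```text
s 0.04 pz 0.056
piv [157. 100.] [255. 425.]
bar+ [155.  44.] [204. 374.]
bar- [163. 117.] [289. 333.]
s 0.04 pz 0.062
piv [158.  97.] [254. 417.]
bar+ [155.  41.] [203. 365.]
bar- [164. 115.] [288. 324.]
s -0.04 pz 0.056
piv [269.  88.] [174. 352.]
bar+ [271.  31.] [123. 300.]
bar- [281. 104.] [205. 263.]
s -0.04 pz 0.062
piv [270.  85.] [173. 344.]
bar+ [272.  28.] [121. 291.]
bar- [282. 102.] [204. 255.]
t 26.75 at [0.5429 0.2377 0.2097] a -94.86 q7 -1.60 yaw 1.360 (10.9 rows) shift xyz [ 0.2351 -0.1051  0.0397] dist/.038 6.9 F [-0.1  0.3 -1.1] gap 0.0662 g 0.0
```

View pics/v7.png

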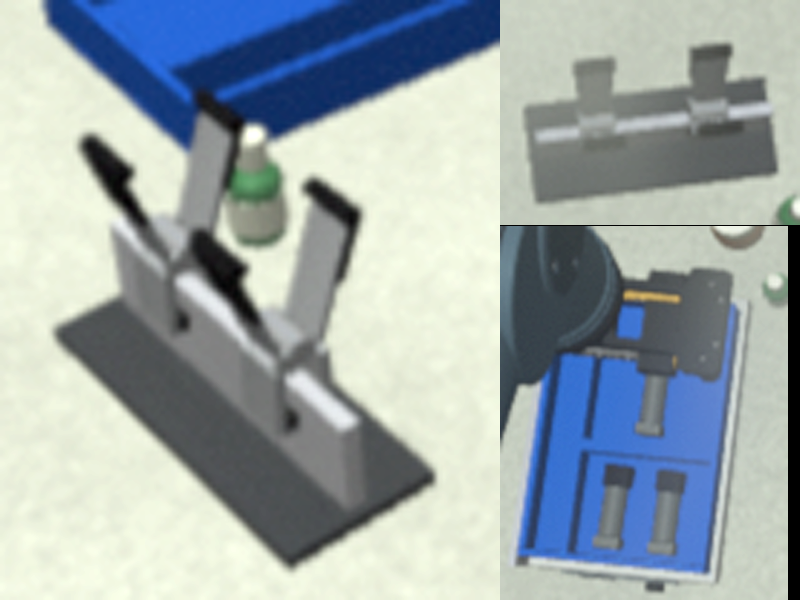

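All three tubes lie flat in their lanes. The clips stand on the holder plate with their bars at about z 0.115. Going to the nearer clip.

```bash
python3 - <<'E'
from h import *
s=r.read_state();R=np.array(s['ee_rot']);p=np.array(s['tcp_pos'])
t=np.radians(7.2);Y=np.array([np.cos(t),np.sin(t),0]);X=np.cross(Y,[0,0,-1]);e=np.array([.677,.0151,.17])-p
print('yaw',-np.radians(7.2+94.86),(X@e,Y@e,-e[2]),p,s['finger_gap'])
E
```

```text
yaw -1.7812830345854127 (np.float64(-0.23766144328604805), np.float64(0.1050997407251432), np.float64(0.03965739410659244)) [0.54294212 0.23771492 0.20965739] 0.06619103636045638
```

Request:
play_rows:
  moves:
    - [0.08,0,0,0,-0.12]
    - [0.08,0,0,0,-0.12]
    - [0.08,0,0,0,-0.12]
    - [0.08,0,0,0,-0.12]
    - [0.08,0,0,0,-0.12]
    - [0.08,0,0,0,-0.12]
    - [0.08,0,0,0,-0.12]
    - [0.08,0,0,0,-0.12]
    - [0.08,0,0,0,-0.12]
    - [0.08,0,0,0,-0.12]
    - [0.08,0,0,0,-0.12]
    - [0.08,0,0,0,-0.12]
    - [0.08,0,0,0,-0.12]
    - [0.08,0,0,0,-0.12]
    - [0.08,0,0,0,-0.101]
  newtons: 30

```text
time: 28.0
tcp_pos: [0.5411, 0.2371, 0.2065]
ee_rot: [[-0.131, 0.991, -0.003], [0.991, 0.131, -0.001], [-0.001, -0.003, -1.0]]
contact_force: [0.8, -0.0, -0.0]
finger_gap: 0.0803
gripper_force: 0.0
```

Request:
play_rows:
  moves:
    - [0.08,-0.02,0.009,0,0]
    - [0.08,-0.034,0.015,0,0]
    - [0.08,-0.034,0.015,0,0]
    - [0.08,-0.034,0.015,0,0]
    - [0.08,-0.034,0.015,0,0]
    - [0.08,-0.034,0.015,0,0]
    - [0.08,-0.033,0.015,0.01,0]
    - [0.08,-0.015,0.006,0.02,0]
    - [0.08,0,0,0,0]
    - [0.08,0,0,0,0]
    - [0.08,0,0,0,0]

```text
time: 28.92
tcp_pos: [0.6755, 0.0157, 0.1772]
ee_rot: [[-0.126, 0.992, -0.002], [0.992, 0.126, 0.001], [0.001, -0.002, -1.0]]
contact_force: [0.3, 0.2, 0.6]
finger_gap: 0.0801
gripper_force: 0.0
```

```bash
python3 -c "
from h import *
plan(.677,.0151,.099,7.2);print(r.read_state()['q'].round(2))"
```

```text
t 28.92 at [0.6755 0.0157 0.1772] a 7.23 q7 0.32 yaw 0.001 (0.0 rows) shift xyz [-0.0008  0.0015  0.0782] dist/.038 2.1 F [0.3 0.2 0.6] gap 0.0801 g 0.0
[-0.42  0.7   0.51  1.54 -0.38  1.01  0.32]
```

Request:
play_rows:
  moves:
    - [0.08,-0.001,0.001,0.02,0]
    - [0.08,0,0,0.025,0]
    - [0.08,0,0,0.02,0]
    - [0.08,0,0,0.013,0]
    - [0.08,0,0,0,0]
    - [0.08,0,0,0,0]
    - [0.02,0,0,0,0]
    - [0.02,0,0,0,0]
    - [0.02,0,0,0,0]
    - [0.02,0,0,0,0]
    - [0.02,0,0,0,0]
    - [0.02,0,0,0,0]
    - [0.02,0,0,0,0]
    - [0.02,0,0,0,0]
    - [0.02,0,0,0,0]

```text
time: 30.17
tcp_pos: [0.6773, 0.0136, 0.1]
ee_rot: [[-0.125, 0.992, -0.0], [0.992, 0.125, -0.0], [0.0, -0.0, -1.0]]
contact_force: [0.3, 0.5, -1.6]
finger_gap: 0.0223
gripper_force: 7.0
```

```bash
python3 -c "
from h import *
plan(.677,.0151,.099,7.2)
d=cam('scene','s8.png')
cv2.imwrite('pics/v8.png',cv2.convertScaleAbs(cv2.resize(d['color'][120:270,190:310,::-1],(480,600),interpolation=2),alpha=1.6))"
```

```text
t 30.17 at [0.6773 0.0136 0.1   ] a 7.18 q7 0.36 yaw -0.000 (0.0 rows) shift xyz [ 0.0016 -0.0001  0.001 ] dist/.038 0.0 F [ 0.3  0.5 -1.6] gap 0.0223 g 7.0
```

View pics/v8.png

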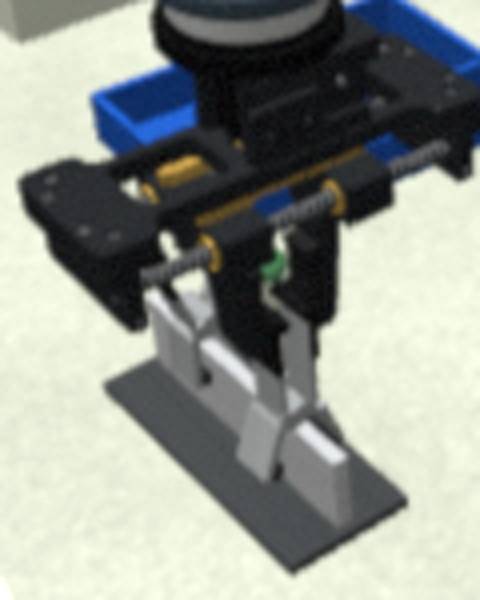

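No pictures are left to view. A gap of 22 mm means the pads sit under the bars, so I'll reopen, raise 8 mm and squeeze again. The gap should then read 33 mm.

Request:
play_rows:
  moves:
    - [0.08,0,0,0,0]
    - [0.08,0,0,0,0]
    - [0.08,0,0,0,0]
    - [0.08,0,0,0,0]
    - [0.08,0,0,0,0]
    - [0.08,0,0,0,0]
    - [0.08,0,0,0,0]
    - [0.08,0.001,0,-0.008,0]
    - [0.08,0,0,0,0]
    - [0.08,0,0,0,0]

```text
time: 31.05
tcp_pos: [0.6778, 0.0147, 0.109]
ee_rot: [[-0.125, 0.992, 0.002], [0.992, 0.125, 0.0], [-0.0, 0.002, -1.0]]
contact_force: [1.0, 0.4, 0.3]
finger_gap: 0.0803
gripper_force: 0.0
```

```bash
python3 - <<'E'
from h import *
plan(.677,.0151,.106,7.2)
# dark pixels (bars) of near clip: list blobs in scene
d=cam('scene'); g=d['color'].max(2)
m=(g<40).astype(np.uint8); m[:180]=0;m[245:]=0;m[:,:215]=0;m[:,285:]=0
for row in g[185:245:2,235:285:2]: print(' '.join('%3d'%v for v in row))
E
```

```text
t 31.05 at [0.6778 0.0147 0.109 ] a 7.19 q7 0.36 yaw -0.000 (0.0 rows) shift xyz [ 0.0005 -0.0008  0.003 ] dist/.038 0.1 F [1.  0.4 0.3] gap 0.0803 g 0.0
 13  13  15  16  81  94  96  62  53  96  98  92  83 102 149 148 122 150 153 151  64  11  12  10   9
 11  10  13  19  74  93  94  55  65  92  97  83  68 107 151  93  24  67 143 152  78  11  11  10  14
 15  17  41  82  92  94  91  79  79  70  68  62  65  92 149 107  23  20  49 115 128  53  13   9  12
 14  20  27  87  94  94  88 120  99 103  91  87  82  81 145 149  78  26  19  31 109 136  82  25  63
 12  14  13  80  94  94  82 134 104  95  90  85  82  80 141 137  92  75  36  15  20 136 151 126 146
 12  12  18  87  92  93  79 145 111  96  92  87  81  80 149 126  91  92  88  47  28 140 156 153 151
 14  11  20 104  59  38  81 151 138  84  81  75  67 114 153 112  91  92  93  75  56 152 156 153 154
 13  11  11  82  21  15  35 126 152 128 115 111 126 148 147 101  91  93  94  54  96 155 156 155 155
 15  12  12  31  26  14  18  33 117 152 153 151 149 149 146  95  93  93  91  40 135 154 153 153 154
 15  14  10  19  53  19  13  17  26 110 157 15
[... 1353 characters left out ...]

 53  53  52  53  53  51  51  52  60  76  72  73  73  56  68  83 102 143 148 124  64  93 145 151 150
 52  52  53  52  52  51  49  52  52  57  74  73  71  56  26  74  81 102 143 149 128  62  92 148 152
 52  52  53  52  52  51  51  51  52  52  55  71  74  56  25  74  82  82  95 127 100  56  51  82 138
125  54  52  52  53  52  51  50  50  52  53  53  71  66  65  80  80  81  82  76  67  56  48  52  70
150 125  56  53  53  52  51  53  51  52  52  52  53  70  80  80  80  82  81  76  66  56  51  50  51
148 147 125  57  54  54  52  51  51  52  50  51  50  52  71  81  80  80  80  74  66  56  52  51  50
148 150 150 129  57  52  53  53  51  52  52  52  51  49  53  71  80  81  81  77  66  58  52  50  51
```

```bash
python3 - <<'E'
from h import *
d=cam('scene');c=cam('top')
H=np.array([.6817,-.0221]);y=np.array([-.126,.992]);x=np.array([.992,.126])
for z in (.105,.11,.115,.12,.125,.13):
  print(z,[ (n,proj(d,np.r_[H+s*y+dx*x,z]).round(1).tolist()) for n,dx,s in (('-n',-.026,.0505),('-f',-.026,.0245),('+n',.026,.0505),('+f',.026,.0245))])
print('piv',[proj(d,np.r_[H+.0375*y,z]).round(1).tolist() for z in(.06,.065,.07,.075)])
E
```

```text
0.105 [('-n', [276.0, 198.2]), ('-f', [267.7, 191.4]), ('+n', [251.8, 210.3]), ('+f', [243.7, 202.9])]
0.11 [('-n', [275.8, 196.1]), ('-f', [267.5, 189.3]), ('+n', [251.5, 208.1]), ('+f', [243.4, 200.8])]
0.115 [('-n', [275.7, 193.9]), ('-f', [267.3, 187.2]), ('+n', [251.2, 205.9]), ('+f', [243.1, 198.6])]
0.12 [('-n', [275.5, 191.8]), ('-f', [267.2, 185.0]), ('+n', [251.0, 203.7]), ('+f', [242.8, 196.4])]
0.125 [('-n', [275.3, 189.6]), ('-f', [267.0, 182.8]), ('+n', [250.7, 201.5]), ('+f', [242.5, 194.2])]
0.13 [('-n', [275.2, 187.3]), ('-f', [266.8, 180.6]), ('+n', [250.4, 199.2]), ('+f', [242.2, 192.0])]
piv [[261.9, 219.1], [261.7, 217.1], [261.5, 215.1], [261.2, 213.1]]
```

Request:
play_rows:
  moves:
    - [0.08,0,0,0.004,0]
    - [0.045,0,0,0,0]
    - [0.045,0,0,0,0]
    - [0.045,0,0,0,0]
    - [0.045,0,0,0,0]
    - [0.045,0,0,0,0]
    - [0.045,0,0,0,0]

```text
time: 31.78
tcp_pos: [0.6772, 0.0146, 0.104]
ee_rot: [[-0.125, 0.992, -0.0], [0.992, 0.125, -0.0], [-0.0, -0.0, -1.0]]
contact_force: [0.3, 0.2, -1.3]
finger_gap: 0.0455
gripper_force: 5.0
```

Request:
play_rows:
  moves:
    - [0.036,0,0,0,0]
    - [0.036,0,0,0,0]
    - [0.036,0,0,0,0]
    - [0.036,0,0,0,0]

```text
time: 32.12
tcp_pos: [0.6773, 0.0146, 0.1041]
ee_rot: [[-0.125, 0.992, 0.0], [0.992, 0.125, -0.0], [-0.0, 0.0, -1.0]]
contact_force: [0.5, -0.0, -0.8]
finger_gap: 0.0357
gripper_force: 5.7
```

Request:
play_rows:
  moves:
    - [0.03,0,0,0,0]
    - [0.03,0,0,0,0]
    - [0.03,0,0,0,0]
    - [0.03,0,0,0,0]

```text
time: 32.45
tcp_pos: [0.6772, 0.0146, 0.1041]
ee_rot: [[-0.125, 0.992, 0.0], [0.992, 0.125, 0.0], [0.0, 0.0, -1.0]]
contact_force: [0.2, 0.7, -0.2]
finger_gap: 0.0303
gripper_force: 6.1
```

```bash
python3 - <<'E'
from h import *
plan(.677,.0151,.106,7.2)
d=cam('scene'); g=d['color'].max(2)
for v,row in zip(range(183,231,2),g[183:231:2,239:279]): print(v,' '.join('%3d'%k for k in row[::1]))
E
```

```text
t 32.45 at [0.6772 0.0146 0.1041] a 7.18 q7 0.36 yaw -0.000 (0.0 rows) shift xyz [ 0.0006 -0.0002 -0.0019] dist/.038 0.1 F [ 0.2  0.7 -0.2] gap 0.0303 g 6.1
183  51  52  72  59  31  12  11  14  14  16  12  15  14  15  14  12  15  28  67  83  87 100 138 147 123  65  21  10  14   9  12  11  10  15  12  12  28  82 139 153
185  35  58  68  56  31  17  11  15  14  12  13  13  14  15  36  57  77  81  89  89  83  80 102 136 119  63  18  15  12  13  11   8  11  13  12  14  26  82 138 153
187  79  39  36  24  17  14  14  16  14  14  16  17  22  25  50  88  95  90  84  76  68  66 109 138 105  50  21  15  16  15  12  12   7   9  16  11  27  81 139 154
189 128  69  23  10  13  17  14  10  16  13  15  15  12  14  28  60  66  64  63  58  50  54  70 101  80  40  14  17  13  17  13  10  10  12  14  13  27  82 136 150
191 147  93  38  16  10  13  15  10  14  14  10  13  11  15  44  84  91  85  88  81  44  19  19  19  20  14  14  14  12  16  14  11  13   9  14  12  36 105 143 154
193 120  85  42  16  13  16  15  15  14  13  13  10   7  12  40  81  89  89  85  83  69  49  28  18  15  21  20  18  15  11
[... 2292 characters left out ...]
  87 112 117 126 143 150 150 149 150 151 153
223  52  52  53  54  64  74  82  81  82  82  80  81  85  88  89  95 105 106  97  82  74  73  78  81  71  60  56  59  54  55  58  58  67 118 143 149 150 151 152 151
225  52  51  52  52  52  56  63  73  79  80  82  82  87  89  89  89  91  97 105 107  92  71  60  55  60  79  88 107  85  58  53  53  57  86 135 152 152 153 153 152
227  51  51  51  52  52  53  52  54  60  72  79  84  89  89  89  90  90  91  92  93  84  66  63  70  88 119 140 147 144 125  88  60  54  58  87 135 148 149 151 150
229  52  51  51  53  51  52  50  51  52  53  61  78  88  89  90  90  90  92  90  86  67  64  76  81  83  87 109 132 145 149 147 133 101  68  62  84 112 138 144 147
```

The bar edge at pixel (270,198) matches z ≈ 0.115 with the bars about 31 mm apart, so the clip is held and open. Lifting it off.

Request:
play_rows:
  moves:
    - [0.027,0,0,0,0]
    - [0.027,0,0,-0.008,0]
    - [0.027,0,0,-0.015,0]
    - [0.027,0,0,-0.03,0]
    - [0.027,0,0,-0.03,0]
    - [0.027,0,0,-0.02,0]
    - [0.027,0,0,0,0]
    - [0.027,0,0,0,0]

```text
time: 33.17
tcp_pos: [0.6783, 0.0144, 0.2096]
ee_rot: [[-0.125, 0.992, 0.004], [0.992, 0.125, 0.0], [-0.0, 0.004, -1.0]]
contact_force: [-0.4, -0.7, -1.2]
finger_gap: 0.0274
gripper_force: 6.3
```

```bash
python3 - <<'E'
from h import *
plan(.5630,.3288,.2,85.15)
d=cam('scene'); g=d['color'].max(2)
for v,row in zip(range(150,226,3),g[150:226:3,239:279:2]): print(v,' '.join('%3d'%k for k in row))
E
```

```text
t 33.17 at [0.6783 0.0144 0.2096] a 7.17 q7 0.31 yaw -1.361 (10.9 rows) shift xyz [0.1415 0.3035 0.0096] dist/.038 8.8 F [-0.4 -0.7 -1.2] gap 0.0274 g 6.3
150  14  12   9  14  11  16  14  13  58  74  74  71  32  22  91 108 120  91  75  64
153  31  11  12  14  13   7  10  54  91  73  75  76  43  53  74  65  62  63  63  62
156 133  87  25  15   6  11   4  73 104  73  74  76  41  35  61  63  60  61  69  87
159 137 138 130  31  10   7   8  23  65  74  77  75  41  32  66  85 115 116 101  74
162 133 119  91  59  36  10   8  19  65  74  76  76  56 117 109  87  66  63  62  62
165 118  69  63  62  65  60  36  18  81  73  75  76  61  62  63  63  63  63  63  62
168  91 129  76  30  61  68  68  61  93  75  76  74  61  63  63  62  63  62  63  63
171  75  76  73  26  54  67  68  65  88  95  79  76  62  62  63  64  64  83 104 141
174  75  76  76  89  80  60  67  66  74 120 104  76  66  79  88 123 150 153 153 152
177  96  76  78  93  96 103  65  79  73  75  58  57  60  79 119 151 151 151 153 152
180 150 129  94  92  91  93  99  97  61  57  51  42  49  52  62 142 154 152 152 153
183 150 148  98  93  
[... 538 characters left out ...]
 152 154 156 153 154 155 153
204  59  81  95  71  62 126 157 158 158 153 155 154 155 149 154 154 149 153 152 153
207  62 126 148 137  87  84 144 153 153 154 152 150 151 153 152 152 152 151 153 155
210  59  77  95 136 148 130  68  99 149 156 150 148 151 153 150 151 152 148 153 153
213  58  30  74  83 107 143 144 104  62 120 150 152 150 151 151 149 153 149 151 153
216  63  58  78  84  82  85 125 148 144  88  74 133 152 151 151 150 149 151 151 149
219  69  81  82  82  82  81  82  94 136 148 129  67  91 140 147 148 147 147 149 150
222  54  58  74  82  81  81  82  82  84 102 142 147 108  64 111 149 151 150 151 150
225  52  52  54  62  78  82  80  81  82  82  86 122 148 145  97  61 126 149 154 154
```

Request:
play_rows:
  moves:
    - [0.027,0,0,0,-0.124]
    - [0.027,0,0,0,-0.124]
    - [0.027,0,0,0,-0.124]
    - [0.027,0,0,0,-0.124]
    - [0.027,0,0,0,-0.124]
    - [0.027,0,0,0,-0.124]
    - [0.027,0,0,0,-0.124]
    - [0.027,0,0,0,-0.124]
    - [0.027,0,0,0,-0.124]
    - [0.027,0,0,0,-0.124]
    - [0.027,0,0,0,-0.121]

```text
time: 34.13
tcp_pos: [0.6761, 0.0146, 0.2055]
ee_rot: [[-0.997, 0.078, -0.003], [0.078, 0.997, -0.0], [0.003, -0.0, -1.0]]
contact_force: [-0.5, 0.7, -0.3]
finger_gap: 0.0272
gripper_force: 6.3
```

Request:
play_rows:
  moves:
    - [0.027,0.008,0.016,0,0]
    - [0.027,0.015,0.032,0,0]
    - [0.027,0.015,0.032,0,0]
    - [0.027,0.015,0.032,0,0]
    - [0.027,0.015,0.032,0,0]
    - [0.027,0.015,0.032,0,0]
    - [0.027,0.015,0.032,0,0]
    - [0.027,0.015,0.032,0,0]
    - [0.027,0.015,0.032,0,0]
    - [0.027,0.0135,0.0315,0.01,0]
    - [0.027,0,0,0,0]
    - [0.027,0,0,0,0]
    - [0.027,0,0,0,0]

```text
time: 35.22
tcp_pos: [0.5614, 0.3278, 0.1959]
ee_rot: [[-0.996, 0.084, -0.002], [0.084, 0.996, -0.002], [0.001, -0.002, -1.0]]
contact_force: [0.6, -0.5, -1.3]
finger_gap: 0.0272
gripper_force: 6.3
```

```bash
python3 - <<'E'
from h import *
plan(.5630,.3288,.15,85.15)
E
```

```text
t 35.22 at [0.5614 0.3278 0.1959] a 85.16 q7 0.97 yaw 0.000 (0.0 rows) shift xyz [-0.0015  0.0011  0.0459] dist/.038 1.2 F [ 0.6 -0.5 -1.3] gap 0.0272 g 6.3
```

Request:
play_rows:
  moves:
    - [0.027,-0.001,0.001,0.02,0]
    - [0.027,0,0,0.02,0]
    - [0.027,0,0,0.01,0]
    - [0.027,0,0,0.01,0]
    - [0.027,0,0,0.008,0]
    - [0.027,0,0,0.006,0]
    - [0.027,0,0,0,0]
    - [0.027,0,0,0,0]

```text
time: 35.88
tcp_pos: [0.5631, 0.3298, 0.1233]
ee_rot: [[-0.996, 0.085, 0.0], [0.085, 0.996, 0.0], [-0.0, 0.0, -1.0]]
contact_force: [-0.5, 0.2, -0.6]
finger_gap: 0.0268
gripper_force: 6.3
```

```bash
python3 - <<'E'
from h import *
plan(.5630,.3288,.113,85.15)
d=cam('scene')
for n,z,y in (('fence top mid',.063,.0807),('flange mid',.063,.0745)):
  P=np.array([.4967,.2572])+.06*np.array([.9964,-.0845])+y*np.array([.0845,.9964]); print(n,proj(d,np.r_[P,z]).round(1))
u,v=proj(d,np.r_[.563,.3288,.063]).round().astype(int)
for vv in range(v-45,v+30,4): print(vv,' '.join('%3d,%3d'%(d['color'][vv,k,0],d['color'][vv,k,2]) for k in range(u-28,u+29,4)))
print(u,v)
E
```

```text
t 35.88 at [0.5631 0.3298 0.1233] a 85.15 q7 0.98 yaw -0.000 (0.0 rows) shift xyz [ 0.0001 -0.001   0.0103] dist/.038 0.3 F [-0.5  0.2 -0.6] gap 0.0268 g 6.3
fence top mid [428.  310.3]
flange mid [425.3 307.3]
263  38,130  73, 87  80, 83  82, 84  78, 79  42, 44  10, 12  12, 13   9,  9   8,  9  16, 35  24, 27  28, 31  29, 33  28, 31
267  83, 85  82, 84  74, 77  66, 68  54, 55  24, 24  15, 17  13, 12  12, 14  13, 15  15, 18  12, 13  24, 28  29, 33  29, 33
271  74, 75  64, 65  52, 52  35, 73  26,141  16, 44  16, 15  10, 10  15, 15  18, 19  16, 18  17, 18  16, 18  21, 25  22, 23
275  47, 48  30, 98  27,142  26,144  28,144  23,121  10, 14  17, 16  16, 14  25, 25  17, 94  16, 48  17, 18  13, 14  93, 37
279  27,144  29,144  24,143  26,144  27,144  27,144  19, 78  28, 28  61, 61  63, 64  17, 96  10, 24  14, 16  12, 14  52, 22
283  26,144  25,143  26,144  26,144  28,145  27,144  11, 39  62, 63  62, 62  45, 46  18, 19  14, 14  12, 15  12, 14  12, 15
287  25,143  26,144  24,143  25,143  24,143  26,142  15, 23  61, 61  63, 63   8,  9  14, 15  12, 13  14, 17   9, 13  15, 14
291  26,143  26,144  
[... 774 characters left out ...]
 137,141  76, 76  91, 91  82, 84  81, 83  78, 78  68, 69  71, 71  71, 71
319  27,143  26,143  73,148 153,159 140,144  79, 79  70, 71  71, 72  77, 79  80, 79  82, 82  79, 80  70, 71  74, 74 135,127
323  70,126 153,160 153,157  85, 87  71, 72  72, 72  71, 71  62, 62  76, 76  79, 79  82, 82  80, 81 133,125 155,144 157,147
327 154,159  87, 87  71, 71  73, 74  71, 72  70, 71  71, 71  50, 49  75, 74  79, 79 120,115 157,146 161,150 152,142 157,147
331  72, 73  71, 72  72, 71  71, 71  72, 72  71, 71  71, 71  74, 73  97, 93 153,142 154,144 156,146 159,148 154,143 156,145
335  73, 74  72, 72  72, 71  70, 70  73, 73  70, 70  88, 86 153,143 158,148 158,148 156,145 154,144 157,146 158,147 158,147
426 308
```

The jaws straddle the fence with no contact. Pressing down in steps.

Request:
play_rows:
  moves:
    - [0.027,0,-0.001,0.003,0]
    - [0.027,0,0,0.003,0]
    - [0.027,0,0,0.002,0]
    - [0.027,0,0,0,0]
    - [0.027,0,0,0,0]

```text
time: 36.35
tcp_pos: [0.5627, 0.3288, 0.1149]
ee_rot: [[-0.996, 0.084, -0.0], [0.084, 0.996, -0.0], [0.0, -0.0, -1.0]]
contact_force: [-0.0, 0.3, -0.5]
finger_gap: 0.027
gripper_force: 6.3
```

Request:
play_rows:
  moves:
    - [0.027,0,0,0.002,0]
    - [0.027,0,0,0,0]
    - [0.027,0,0,0,0]

```text
time: 36.6
tcp_pos: [0.5634, 0.3292, 0.1138]
ee_rot: [[-0.996, 0.084, 0.001], [0.084, 0.996, 0.001], [-0.001, 0.001, -1.0]]
contact_force: [0.6, 0.0, 3.3]
finger_gap: 0.0269
gripper_force: 6.9
```

Request:
play_rows:
  moves:
    - [0.027,0,0,0.002,0]
    - [0.027,0,0,0,0]
    - [0.027,0,0,0,0]

```text
time: 36.85
tcp_pos: [0.564, 0.3296, 0.1126]
ee_rot: [[-0.996, 0.084, 0.003], [0.084, 0.996, 0.002], [-0.002, 0.002, -1.0]]
contact_force: [-0.5, 0.2, 7.1]
finger_gap: 0.0271
gripper_force: 7.4
```

Request:
play_rows:
  moves:
    - [0.035,0,0,0,0]
    - [0.045,0,0,0,0]
    - [0.055,0,0,0,0]
    - [0.065,0,0,0,0]
    - [0.08,0,0,0,0]
    - [0.08,0,0,0,0]
    - [0.08,0,0,0,0]
    - [0.08,0,0,0,0]
    - [0.08,0,0,-0.005,0]
    - [0.08,0,0,-0.015,0]
    - [0.08,0,0,-0.03,0]
    - [0.08,0,0,-0.03,0]
    - [0.08,0,0,-0.02,0]
    - [0.08,0,0,0,0]

```text
time: 38.02
tcp_pos: [0.5655, 0.3302, 0.2167]
ee_rot: [[-0.996, 0.085, 0.007], [0.085, 0.996, 0.005], [-0.007, 0.005, -1.0]]
contact_force: [0.6, -0.4, 0.8]
finger_gap: 0.0803
gripper_force: 0.0
```

```bash
python3 - <<'E'
from h import *
s=r.read_state();R=np.array(s['ee_rot']);p=np.array(s['tcp_pos'])
t=np.radians(7.2);Y=np.array([np.cos(t),np.sin(t),0]);X=np.cross(Y,[0,0,-1]);e=np.array([.6864,-.0593,.185])-p
print('yaw',np.radians(85.15-7.2),(X@e,Y@e,-e[2]),p,s['finger_gap'],s['contact_force'])
d=cam('scene'); g=d['color']
for vv in range(255,335,4): print(vv,' '.join('%3d,%3d'%(g[vv,k,0],g[vv,k,2]) for k in range(386,470,4)))
E
```

```text
yaw 1.3604841519295798 (np.float64(-0.40160520057545196), np.float64(0.07114822991434976), np.float64(0.03165649285114311)) [0.56547832 0.33022119 0.21665649] 0.08026314427123303 [ 0.55079285 -0.43936765  0.82966445]
255  25,146  27,146  28,147  25,146  26,146  27,147  28,146  79, 86  38, 76   9, 78  17, 84  26,146  27,146  19, 66  20, 20  34, 41  83, 85  82, 83  78, 80  70, 71  54, 56
259  25,145  28,147  29,147  27,147  28,147  31,143  63,102  78, 80  82, 85  28, 78  11, 79  16, 83  26,145  23,116  18, 20  21, 21  36, 37  68, 69  54, 55  38, 76  16, 34
263  26,146  26,146  28,147  40,133  74, 89  84, 85  82, 84  77, 79  58, 61  44, 49  15, 80  11, 78  11, 82  26,145  23,122  12, 14  12, 15  34,102  25,143  25,145  28,144
267  27,146  53,120  79, 85  84, 85  82, 84  76, 78  69, 70  53, 54  44, 45  29,117  15, 75  17, 42  16, 78  15, 83  25,145  23,122  20,126  28,147  26,144  18,104  10, 68
271  81, 84  83, 86  81, 83  76, 78  65, 67  51, 53  36, 74  26,143  29, 91  18, 29  20, 21  16, 17  16, 72  15, 80  11, 82  26,145  27,144  16,100  11, 68  10, 67   8, 67
275  80, 81  72, 74  61
[... 1856 characters left out ...]
,141 159,149
319  12, 79  14, 79  18, 88  26,145  27,145  73,149 154,161 142,146  79, 79  72, 73  70, 70  64, 64  64, 66  66, 67  72, 72  73, 74  75, 75 140,131 155,144 155,145 151,142
323  28, 80  15, 78  13, 79  72,128 156,163 155,159  86, 88  72, 72  71, 71  48, 48  67, 68  64, 64  66, 66  70, 71  74, 74 134,126 156,146 158,148 160,150 158,148 152,142
327 166,164  29, 84 151,158 156,161  88, 89  72, 73  73, 73  73, 74  72, 72  61, 61  67, 68  67, 67  73, 73 118,112 159,148 163,152 156,145 159,149 152,142 154,144 157,147
331 168,166 126,126 100,101  74, 75  73, 73  75, 74  72, 72  72, 74  72, 72  73, 73  76, 74  97, 92 156,145 157,147 158,148 159,149 156,147 158,148 157,146 161,149 160,149
```

Clip 1 sits on the fence. Now for clip 2.

Request:
play_rows:
  moves:
    - [0.08,0,0,0,0.124]
    - [0.08,0,0,0,0.124]
    - [0.08,0,0,0,0.124]
    - [0.08,0,0,0,0.124]
    - [0.08,0,0,0,0.124]
    - [0.08,0,0,0,0.124]
    - [0.08,0,0,0,0.124]
    - [0.08,0,0,0,0.124]
    - [0.08,0,0,0,0.124]
    - [0.08,0,0,0,0.124]
    - [0.08,0,0,0,0.121]

```text
time: 38.98
tcp_pos: [0.5621, 0.3285, 0.2098]
ee_rot: [[-0.119, 0.993, -0.002], [0.993, 0.119, -0.001], [-0.001, -0.002, -1.0]]
contact_force: [-0.1, 0.5, 0.5]
finger_gap: 0.0799
gripper_force: 0.0
```

Request:
play_rows:
  moves:
    - [0.08,-0.02,0.003,0,0]
    - [0.08,-0.036,0.006,0,0]
    - [0.08,-0.036,0.006,0,0]
    - [0.08,-0.036,0.007,0,0]
    - [0.08,-0.036,0.007,0,0]
    - [0.08,-0.036,0.007,0,0]
    - [0.08,-0.036,0.007,0,0]
    - [0.08,-0.036,0.007,0,0]
    - [0.08,-0.036,0.006,0,0]
    - [0.08,-0.036,0.006,0,0]
    - [0.08,-0.036,0.006,0.01,0]
    - [0.08,-0.02,0.003,0.02,0]
    - [0.08,0,0,0,0]
    - [0.08,0,0,0,0]
    - [0.08,0,0,0,0]

```text
time: 40.23
tcp_pos: [0.6829, -0.0576, 0.1804]
ee_rot: [[-0.126, 0.992, -0.001], [0.992, 0.126, 0.001], [0.001, -0.001, -1.0]]
contact_force: [0.2, 0.4, 0.2]
finger_gap: 0.0805
gripper_force: 0.0
```

```bash
python3 - <<'E'
from h import *
plan(.6864,-.0593,.1035,7.2)
c=cam('top'); d=cam('scene')
H=np.array([.6817,-.0221]);y=np.array([-.126,.992]);x=np.array([.992,.126])
for s in(-.035,-.04):
  print(s,[ (n,proj(d,np.r_[H+(s+ds)*y+dx*x,.115]).round(1).tolist()) for n,dx,ds in (('-n',-.026,.013),('-f',-.026,-.013),('+n',.026,.013),('+f',.026,-.013))])
g=d['color'].max(2)
for vv in range(162,205,2): print(vv,' '.join('%3d'%g[vv,k] for k in range(215,260,1)))
E
```

```text
t 40.23 at [ 0.6829 -0.0576  0.1804] a 7.24 q7 0.42 yaw 0.001 (0.0 rows) shift xyz [-0.0021  0.0032  0.0769] dist/.038 2.0 F [0.2 0.4 0.2] gap 0.0805 g 0.0
-0.035 [('-n', [253.3, 175.7]), ('-f', [245.8, 169.6]), ('+n', [229.4, 186.3]), ('+f', [222.2, 179.8])]
-0.04 [('-n', [251.8, 174.5]), ('-f', [244.4, 168.5]), ('+n', [228.0, 185.1]), ('+f', [220.8, 178.6])]
162 147 148 150 149 147 145 134 111  92  83  75  74  75  75  75  75  75  85 110 133 139 138 131 133 133 123 118 109  92  74  66  65  62  63  62  63  61  62  61  62  62  62  62  62  64
164 152 149 148 149 147 147 149 147 134 108  94  79  76  74  73  75  75  75  75  80 108 131 136 124  95  72  64  63  62  62  61  63  62  61  61  60  62  63  62  64  67  75  84 101 115
166 153 152 152 151 150 147 147 148 148 148 145 121  94  73  73  75  75  75  75  76  74  77  97 119 128 117  93  71  62  59  61  61  63  63  65  67  75  84 101 112 119 116 107  92  85
168 151 150 150 149 150 149 147 144 145 147 148 149 145 127 105  88  78  75  75  75  75  75  76  79  91 113 128 118  75  41  27  35  52  93 111 120 117 107  92  85  75  66  63  61  61
1
[... 2610 characters left out ...]
 152 150 149 147 118  92  87 104 127 123  92  62  55  58  74 100 113 116 116 104  90  77  81  78 104 141 150 152 150 116  89  74  72  70  68  73  84
200 155 154 152 153 154 155 156 157 155 151 149 145 130  99  84  83  89 105 115 106  91  68  58  70 100 103  79  63  58  57  68  99 120 134 149 155 156 153 150 150 148 140 145 147 147
202 155 153 151 151 151 151 153 155 154 153 150 149 146 107  86  84  81  75  81 101 113 112  89  66  73  64  60  56  57  61  66  70  65  75 137 153 156 154 154 154 154 153 150 149 149
204 151 151 152 151 152 153 152 152 153 152 151 150 148 120  93  84  81  75  73  73  77  90  97  74  61  65  83  95  93  79  70  68  62  67 126 151 155 156 155 157 158 153 151 152 153
```

Request:
play_rows:
  moves:
    - [0.08,-0.002,0.003,0.02,0]
    - [0.08,0,0,0.025,0]
    - [0.08,0,0,0.02,0]
    - [0.08,0,0,0.012,0]
    - [0.08,0,0,0,0]
    - [0.08,0,0,0,0]
    - [0.027,0,0,0,0]
    - [0.027,0,0,0,0]
    - [0.027,0,0,0,0]
    - [0.027,0,0,0,0]
    - [0.027,0,0,0,0]
    - [0.027,0,0,0,0]
    - [0.027,0,0,0,0]
    - [0.027,0,0,0,0]
    - [0.027,0,0,0,0]

```text
time: 41.58
tcp_pos: [0.6864, -0.0608, 0.104]
ee_rot: [[-0.125, 0.992, -0.0], [0.992, 0.125, 0.0], [0.0, -0.0, -1.0]]
contact_force: [-0.1, 0.3, 0.3]
finger_gap: 0.0271
gripper_force: 6.4
```

Request:
play_rows:
  moves:
    - [0.027,0,0,-0.008,0]
    - [0.027,0,0,-0.015,0]
    - [0.027,0,0,-0.03,0]
    - [0.027,0,0,-0.03,0]
    - [0.027,0,0,-0.025,0]
    - [0.027,0,0,0,0]
    - [0.027,0,0,0,0]

```text
time: 42.17
tcp_pos: [0.6878, -0.0611, 0.2152]
ee_rot: [[-0.125, 0.992, 0.005], [0.992, 0.125, -0.0], [-0.001, 0.005, -1.0]]
contact_force: [0.3, 0.1, -2.3]
finger_gap: 0.0271
gripper_force: 6.3
```

```bash
python3 - <<'E'
from h import *
plan(.4434,.3386,.2,85.15)
c=cam('top'); d=cam('scene')
g=d['color'].max(2)
for vv in range(125,190,3): print(vv,' '.join('%3d'%g[vv,k] for k in range(213,255,2)))
E
```

```text
t 42.17 at [ 0.6878 -0.0611  0.2152] a 7.18 q7 0.41 yaw -1.361 (10.9 rows) shift xyz [0.2773 0.3776 0.0152] dist/.038 12.3 F [ 0.3  0.1 -2.3] gap 0.0271 g 6.3
125  20  15  13  11   6  17 106 146 149 113  24  12  20  12   8  13  16 133 151 148 148
128  51  15  10  13   6   8  15  26 101 143  79  56  22  10   8   9  57 147 150 147 137
131  96  20  15  11  14  14  11  11  11  80  78  74  73  40  62 129 135 122 108  85  66
134 149 127  54  12   9  12   9   9  77 148  87  75  76  46  51  72  64  62  60  60  59
137 148 150 148 126  54  11   7  11  41 114  79  72  76  47  24  60  61  61  60  61  61
140 146 147 143 133 109  20   9   8  11  57  70  73  73  48  24  60  60  62  63  81 102
143 130 120  86  66  63  61  49  16  13  55  70  74  75  65  62  81 104 128 133 135 136
146  88 108 125  77  61  61  65  66  52  58  71  74  76  66 119 134 136 135 134 134 135
149 108  74  77 119 116  68  66  68  66  77  85  75  75  66 120 136 134 135 135 135 135
152 123  74  73  74  87 127  88  67  68  63 113 100  79  68 120 135 135 135 135 134 134
155 143  96  72  73  72  86 113 113  75  63 101  83  58  69 1
[... 294 characters left out ...]
 151 150 149 147 109  92  91  92  68  69  75  74  77 109  73  15  19  56  81 106 114
170 152 149 150 147 121  94  92  91  58  61  82  74  74  74  84 126 113 109  86  64  62
173 149 150 149 148 147 143 115  87  47  44 121  92  76  74  74  73  63  60  62  62  62
176 147 149 149 149 148 147 147 139 145 147 152 147 108  79  75  75  64  63  62  79 165
179 148 147 147 149 152 150 151 151 149 147 149 148 149 144 102  78  67  61  62  72 112
182 151 152 150 148 150 151 150 150 150 148 149 148 148 148 149 126  87  85 101 115  94
185 152 152 151 149 150 149 149 149 152 148 147 149 147 148 147 150 147 149 137  92  95
188 152 154 150 150 152 150 151 151 148 149 147 146 151 149 146 149 150 152 134  79  76
```

Request:
play_rows:
  moves:
    - [0.027,0,0,0,-0.124]
    - [0.027,0,0,0,-0.124]
    - [0.027,0,0,0,-0.124]
    - [0.027,0,0,0,-0.124]
    - [0.027,0,0,0,-0.124]
    - [0.027,0,0,0,-0.124]
    - [0.027,0,0,0,-0.124]
    - [0.027,0,0,0,-0.124]
    - [0.027,0,0,0,-0.124]
    - [0.027,0,0,0,-0.124]
    - [0.027,0,0,0,-0.121]

```text
time: 43.18
tcp_pos: [0.6855, -0.0607, 0.2105]
ee_rot: [[-0.997, 0.078, -0.003], [0.078, 0.997, 0.0], [0.003, -0.0, -1.0]]
contact_force: [0.4, 0.9, -0.4]
finger_gap: 0.0271
gripper_force: 6.3
```

Request:
play_rows:
  moves:
    - [0.027,0.01,0.014,0,0]
    - [0.027,0.022,0.03,0,0]
    - [0.027,0.022,0.03,0,0]
    - [0.027,0.022,0.03,0,0]
    - [0.027,0.022,0.03,0,0]
    - [0.027,0.022,0.03,0,0]
    - [0.027,0.022,0.03,0,0]
    - [0.027,0.022,0.03,0,0]
    - [0.027,0.022,0.03,0,0]
    - [0.027,0.022,0.03,0,0]
    - [0.027,0.022,0.03,0,0]
    - [0.027,0.022,0.03,0,0]
    - [0.027,0.02,0.026,0,0]
    - [0.027,0,0,0,0]
    - [0.027,0,0,0,0]
    - [0.027,0,0,0,0]

```text
time: 44.52
tcp_pos: [0.4467, 0.3298, 0.2113]
ee_rot: [[-0.996, 0.085, -0.001], [0.085, 0.996, -0.002], [0.001, -0.002, -1.0]]
contact_force: [1.4, -0.9, -1.8]
finger_gap: 0.0269
gripper_force: 6.3
```

```bash
python3 - <<'E'
from h import *
plan(.4434,.3388,.123,85.15)
E
```

```text
t 44.52 at [0.4467 0.3298 0.2113] a 85.15 q7 0.81 yaw -0.000 (0.0 rows) shift xyz [0.004  0.0087 0.0883] dist/.038 2.3 F [ 1.4 -0.9 -1.8] gap 0.0269 g 6.3
```

Request:
play_rows:
  moves:
    - [0.027,0.004,0.0085,0,0]
    - [0.027,0,0,0.025,0]
    - [0.027,0,0,0.025,0]
    - [0.027,0,0,0.006,0]
    - [0.027,0,0,0,0]
    - [0.027,0,0,0,0]
    - [0.027,0,0,0,0]

```text
time: 45.1
tcp_pos: [0.4444, 0.34, 0.1573]
ee_rot: [[-0.996, 0.085, 0.002], [0.085, 0.996, 0.001], [-0.001, 0.001, -1.0]]
contact_force: [0.2, 0.7, -1.2]
finger_gap: 0.0276
gripper_force: 6.3
```

```bash
python3 - <<'E'
from h import *
plan(.4434,.3390,.115,85.15)
E
```

```text
t 45.10 at [0.4444 0.34   0.1573] a 85.11 q7 0.80 yaw -0.001 (0.0 rows) shift xyz [ 0.0009 -0.001   0.0423] dist/.038 1.1 F [ 0.2  0.7 -1.2] gap 0.0276 g 6.3
```

Request:
play_rows:
  moves:
    - [0.027,0.001,-0.001,0.008,0]
    - [0.027,0,0,0.008,0]
    - [0.027,0,0,0.01,0]
    - [0.027,0,0,0.006,0]
    - [0.027,0,0,0,0]
    - [0.027,0,0,0,0]

```text
time: 45.6
tcp_pos: [0.442, 0.3385, 0.1234]
ee_rot: [[-0.996, 0.084, -0.001], [0.084, 0.996, -0.001], [0.001, -0.001, -1.0]]
contact_force: [-0.0, 0.9, -1.2]
finger_gap: 0.027
gripper_force: 6.3
```

```bash
python3 - <<'E'
from h import *
plan(.4434,.3390,.115,85.15)
E
```

```text
t 45.60 at [0.442  0.3385 0.1234] a 85.16 q7 0.80 yaw 0.000 (0.0 rows) shift xyz [-0.0013  0.0006  0.0084] dist/.038 0.2 F [-0.   0.9 -1.2] gap 0.0270 g 6.3
```

Request:
play_rows:
  moves:
    - [0.027,0,0,0.003,0]
    - [0.027,0,0,0.003,0]
    - [0.027,0,0,0.002,0]
    - [0.027,0,0,0,0]
    - [0.027,0,0,0,0]

```text
time: 46.02
tcp_pos: [0.4423, 0.3388, 0.116]
ee_rot: [[-0.996, 0.084, -0.0], [0.084, 0.996, -0.0], [0.0, -0.0, -1.0]]
contact_force: [0.1, 0.6, -0.8]
finger_gap: 0.0269
gripper_force: 6.3
```

Request:
play_rows:
  moves:
    - [0.027,0,0,0.002,0]
    - [0.027,0,0,0,0]
    - [0.027,0,0,0,0]

```text
time: 46.27
tcp_pos: [0.4423, 0.3388, 0.114]
ee_rot: [[-0.996, 0.084, -0.0], [0.084, 0.996, -0.0], [0.0, -0.0, -1.0]]
contact_force: [-0.0, -0.1, -0.4]
finger_gap: 0.027
gripper_force: 6.3
```

Request:
play_rows:
  moves:
    - [0.027,0,0,0.002,0]
    - [0.027,0,0,0,0]
    - [0.027,0,0,0,0]

```text
time: 46.52
tcp_pos: [0.4431, 0.3394, 0.113]
ee_rot: [[-0.996, 0.084, 0.001], [0.084, 0.996, 0.001], [-0.001, 0.001, -1.0]]
contact_force: [-0.3, 0.4, 5.1]
finger_gap: 0.0268
gripper_force: 7.1
```

Contact with the clip fully down. Releasing and withdrawing, then a final check.

Request:
play_rows:
  moves:
    - [0.027,0,0,0.001,0]
    - [0.035,0,0,0,0]
    - [0.045,0,0,0,0]
    - [0.055,0,0,0,0]
    - [0.065,0,0,0,0]
    - [0.08,0,0,0,0]
    - [0.08,0,0,0,0]
    - [0.08,0,0,0,0]
    - [0.08,0,0,0,0]
    - [0.08,0,0,-0.005,0]
    - [0.08,0,0,-0.015,0]
    - [0.08,0,0,-0.03,0]
    - [0.08,0,0,-0.03,0]
    - [0.08,0,0,-0.03,0]
    - [0.08,0,-0.03,0,0]
    - [0.08,0,-0.035,0,0]
    - [0.08,0,-0.035,0,0]
    - [0.08,0,-0.035,0,0]
    - [0.08,0,-0.035,0,0]
    - [0.08,0,-0.035,0,0]

```text
time: 48.18
tcp_pos: [0.4247, 0.1329, 0.2215]
ee_rot: [[-0.996, 0.084, 0.001], [0.084, 0.996, 0.0], [-0.001, 0.0, -1.0]]
contact_force: [0.3, 0.0, -0.0]
finger_gap: 0.0799
gripper_force: 0.0
```

Request:
play_rows:
  moves:
    - [0.08,0,-0.035,0,0]
    - [0.08,0,-0.035,0,0]
    - [0.08,0,-0.035,0,0]
    - [0.08,0,-0.035,0,0]
    - [0.08,0,-0.035,0,0]
    - [0.08,0,-0.035,0,0]
    - [0.08,0,0,0,0]
    - [0.08,0,0,0,0]

```text
time: 48.85
tcp_pos: [0.4072, -0.0763, 0.2215]
ee_rot: [[-0.996, 0.089, 0.001], [0.089, 0.996, 0.0], [-0.001, 0.0, -1.0]]
contact_force: [0.1, 0.7, -0.0]
finger_gap: 0.0799
gripper_force: 0.0
```

```bash
python3 - <<'E'
from h import *
c=cam('top','tf.png'); d=cam('scene','sf.png'); 
s=r.read_state(); print(s['time'],s['tcp_pos'].round(3),s['finger_gap'])
C=np.array([.4967,.2572]);x=np.array([.9964,-.0845]);y=np.array([.0845,.9964])
# expected clip bars: mid y=.0772, z .120, +-.029 ; print dark blob centroids in both views
for cx in (.06,-.06):
  for n,dy,z in (('in',-.024,.119),('out',.024,.119),('piv',0,.070)):
    P=np.r_[C+cx*x+(.077+dy)*y,z]; print(cx,n,proj(c,P).round(1),proj(d,P).round(1))
for nm,k,(u0,u1,v0,v1) in (('top',c,(180,290,170,310)),('scene',d,(380,530,210,330))):
  m=(k['color'].max(2)<45).astype(np.uint8); M=np.zeros_like(m); M[v0:v1,u0:u1]=m[v0:v1,u0:u1]
  n,l,st,ce=cv2.connectedComponentsWithStats(M)
  print(nm,[(st[i][:5].tolist(),ce[i].round(1).tolist()) for i in range(1,n) if st[i][4]>8])
# tray rim: blue mask extents in top
k=c['color'].astype(int); m=((k[:,:,2]>k[:,:,0]+40)).astype(np.uint8); m[:,300:]=0
cn=max(cv2.findContours(m,0,2)[0],key=cv2.contourArea); b=cv2.boxPoints(cv2.minAreaRect(cn))
for p in b: q=on(c,*p,.063)-C; print(p.round(1),(q@x).round(4),(q@y).round(4))
E
```

```text
48.95 [ 0.408 -0.074  0.221] 0.07997166915052274
0.06 in [210.6 208.1] [422.2 272.8]
0.06 out [190.1 206.1] [444.9 296.7]
0.06 piv [206.  210.7] [427.2 305.6]
-0.06 in [202.9 260.1] [482.  244.7]
-0.06 out [181.9 257.9] [506.1 265.3]
-0.06 piv [198.5 260.3] [485.3 275.8]
top [([190, 203, 2, 9, 11], [190.5, 207.1]), ([208, 205, 3, 10, 11], [208.6, 209.1]), ([181, 256, 4, 9, 16], [182.4, 260.3]), ([200, 258, 3, 9, 11], [200.8, 261.8])]
scene [([448, 236, 8, 6, 24], [452.0, 238.9]), ([421, 238, 15, 13, 102], [428.6, 243.4]), ([477, 240, 16, 21, 100], [482.8, 247.0]), ([465, 252, 9, 7, 25], [469.6, 255.4]), ([438, 254, 16, 14, 109], [445.3, 259.6]), ([494, 257, 21, 19, 143], [503.8, 265.2]), ([415, 263, 8, 7, 25], [419.0, 266.4]), ([417, 267, 17, 24, 122], [423.7, 274.0]), ([380, 279, 11, 7, 20], [382.9, 281.3]), ([432, 288, 22, 20, 178], [442.7, 296.9]), ([480, 291, 4, 5, 13], [481.4, 292.9]), ([422, 323, 3, 5, 12], [422.9, 324.6])]
[195.4 283.8] -0.1152 0.0782
[205.8 189.8] 0.1128 0.0871
[271.3 197. ] 0.1105 -0.0755
[260.9 291.1] -0.1164 -0.0783
```

```bash
python3 -c "
from station import r
print(r.hand_in())"
```

```text
the job is handed in; nothing more can be done
None
```

I handed the job in at about 49 s: the tray is on the mixer against the fence, about 2 mm off centre by the camera, the three tubes on the bench are flat in their lanes, and both clips are pushed down over fence and flange.

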